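Set out the parcel counter for opening

ROBOT

A 6-joint arm with a two-finger parallel gripper is mounted at the origin on the work surface. World frame = base frame: x ahead of the robot, y to its left, z up, the work surface at z = 0. Lengths are in m, angles in rad, forces in N, time in s.
With the tool pointing down it reaches from about 0.4 to 0.825 m from the base axis. Payload 7 kg.
Tool frame: the origin (TCP) lies between the finger pads; the fingertips stand 14 mm ahead of it and the grasp point (between the pads) lies 5 mm behind it; z points along the fingers, y is the direction in which the jaws open and shut (so a half turn about z gives the same grasp; the last joint's range is limited). The gripper opens to 85 mm and grips with 20 to 120 N. Pads are 22 mm wide; open, the fingers measure 114 mm over their backs; the gripper's body (76 mm by 85 mm) begins 54 mm behind the grasp point. The pads swing forward as they close: fully open they stand 13 mm farther back than shut.
Start: joints at [-0.959, 0.359, 0.012, 0, -1.224, -0.288], TCP at [0.215, -0.64, 0.245] pointing down, gripper open.
Joint ranges: [-3.07, 3.07], [-1.43, 2.12], [-1.02, 1.25], [-3.03, 1.67], [-3.05, -0], [-3.03, 3.03]. Speed limits (rad/s): [2.39, 2.39, 3.01, 3.14, 3.14, 3.14].

INTERFACE

Orientations are given as a unit quaternion [w, x, y, z].
In Python, from station import * gives the robot as it stands. The module is installed in compiled form; this text tells all that it offers.
- The arm moves only by the tool drive_tool, never from a script. Its arguments are lists of equal length, an entry for each row: "slide": the shift along the tool's x, y, z in mm, a list of three; "rotation": the turn, a rotation vector about the tool's x, y, z in rad, a list of three; "claw": the closure, from 0 (fully open) to 1 (shut). A call has 1 to 8 rows; each row is the pose to reach, as a shift and turn from the pose commanded when the call began, along the tool's axes at that moment; what a row does not reach only later rows make up. A row lasts 1/8 s, in which the tool goes at most 62.5 mm and 10.7 degrees, less where a joint would pass 70% of its speed; a pose out of reach is approached as far as the arm can. A call with a gripper value outside its range is refused whole. The fingers move at their own pace and stop on an object; "force" is the grip in N (left out, the last holds). Time passes only in rows, so rows that repeat a pose let the fingers close. It gives the time, the measured TCP pose, the force and the opening at its end, in the units of the state.
- state(): the state, without advancing time (a new reading comes with each control period).
- grab_frame(name): name is "scene" or "side" or "wrist"; returns a dict with "img" (480x640x3 uint8, red, green, blue), "fx", "fy", "cx", "cy" (pixels), "world_from_camera" (4x4, takes a point from camera to world coordinates). Camera axes: x right, y down, z forward; pixel columns grow to the right and rows downward; lengths in m; the calibration is good to about 2 mm. The wrist camera is an equidistant fisheye: a pixel r from the principal point sees the ray r / f radians off the axis. A picture is of the moment at which its call begins. There is no depth.
- close_job(): hands the job in, once; it reports no verdict.
The state is a dict: "clock": time; "joint_positions": joint angles; "qd": joint speeds; "joint_efforts": joint torques, N m; "tool_pos": TCP position; "orientation": TCP orientation; "wrist_force": force on the tool from outside, world axes, zero at the start; "moment": the same for the moment, N m; "finger_gap": finger opening in m.
Only numpy, scipy, OpenCV 4.12 (cv2) and the standard library are available. Lean on these libraries where they do the work, as an engineer would, in place of code of your own. Each camera call takes 0.05 s, during which the arm holds its last target.

TASK

Get the parcel counter ready for opening: put the tape roll on the pad with the ring, the stapler lengthwise in the long outline, and the hand stamp squarely in the square outline, and stand the steel weight in the circle on top of the pile of cardboard sheets, feeling for the top because nobody knows how high the pile is. Everything must end upright and centred on its mark, set down rather than dropped. Leave the small parcel and the pen cup where they are.

Things in the scene. Friction and masses are not known exactly. Their poses are not given: they have to be found in the camera images.
- tape: loose roll of brown parcel tape standing flat like a ring, 60 mm outside diameter, 40 mm hole through it, 48 mm high including the pale core that stands 2 mm proud of the tape, 90 to 160 g. Origin at the centre of its underside, z up; it can be held across its outside anywhere.
- stapler: loose desk stapler, red arm on a black base, 130 mm long (its y axis), black base 34 mm wide and 12 mm high, red arm 28 mm wide (its x axis), from 20 to 46 mm above its underside; rigid, 190 to 325 g. Origin at the centre of its underside, z up. Grip across the arm near the middle.
- stamp: loose hand stamp: grey square base 46 x 46 mm and 22 mm high, with an upright yellow handle 22 mm thick (its x axis) and 38 mm wide (its y axis) that rises to 71 mm above the underside; 90 to 156 g. Origin at the centre of its underside, z up.
- weight: loose round steel weight: disc base 58 mm diameter and 25 mm high, with a plain upright post of 24 mm diameter on it that rises to 72 mm above the underside; 375 to 650 g. Origin at the centre of its underside, z up.
- ring_pad: fixed flat blue pad, 76 x 140 mm, top face 3 mm above the counter, with a broad filled ring (62 mm outside, 38 mm inside diameter) drawn in white at its middle. Origin at the centre of its underside, on the counter; y along the 140 mm side, x along the 76 mm side, z up.
- long_pad: fixed flat blue pad, 76 x 140 mm, top face 3 mm above the counter, with a long rectangular outline (46 x 134 mm, long side along y) drawn in white at its middle. Origin at the centre of its underside, on the counter; y along the 140 mm side, x along the 76 mm side, z up.
- square_pad: fixed flat blue pad, 76 x 140 mm, top face 3 mm above the counter, with a square outline (about 52 x 52 mm, sides along x and y) drawn in white at its middle. Origin at the centre of its underside, on the counter; y along the 140 mm side, x along the 76 mm side, z up.
- pile: fixed pile of cut cardboard sheets on a thin white board (76 x 140 x 4 mm). Origin at the centre of the board's underside, on the counter; y along the 140 mm side, z up. The sheets (64 x 120 mm, centred on the board, firm, do not move) form a flat top with a black circle of 63 mm drawn at its middle, straight above the origin. How many sheets there are is not known: the top lies anywhere from 12 to 40 mm above the counter, and this entry's pose does not tell it.
- parcel: bystander: small loose cardboard carton 50 x 70 x 40 mm high (x, y, z), with a tape band and a white label, standing among the things; origin at the centre of its underside. To be left alone.
- pencup: bystander: loose grey pen cup, 68 mm diameter and 85 mm high, pens rising to about 130 mm, at the left side of the counter; origin at the centre of its underside. To be left alone.

How it is judged:
At the end, for the whole second after the job is handed in: Tape, stapler and stamp stand upright on their own pads and the weight on top of the pile, each within 14 mm of its centre, stapler within 0.17 rad of its outline (either way round), stamp within 0.2 rad (any of four ways); all released and at rest (horizontal distance between tape and ring_pad below 0.014 m and angle between each of tape, stapler, stamp, weight's own z axis and vertical below 0.1 rad and linear speed of each of tape, stapler, stamp, weight below 0.02 m/s and contact force between the fingers and tape below 0.05 N and height (world z) of tape between 0.001 and 0.007 m and horizontal distance between stapler and long_pad below 0.014 m and contact force between the fingers and stapler below 0.05 N and height (world z) of stapler between 0.001 and 0.007 m and horizontal distance between stamp and square_pad below 0.014 m and contact force between the fingers and stamp below 0.05 N and height (world z) of stamp between 0.001 and 0.007 m and horizontal distance between weight and pile below 0.014 m and contact force between the fingers and weight below 0.05 N and height (world z) of weight between 0.009 and 0.046 m and angle between the y axis of stapler and the y axis of long_pad, either way round below 0.17 rad and (angle between the x axis of stamp and the x axis of square_pad, either way round below 0.2 rad or angle between the x axis of stamp and the y axis of square_pad, either way round below 0.2 rad)); the robot touches nothing.
It fails at once if a tool is dropped (falls free of the fingers faster than 0.6 m/s, about 18 mm of fall) ((contact force between the fingers and tape below 0.05 N and linear speed of tape above 0.6 m/s) or (contact force between the fingers and stapler below 0.05 N and linear speed of stapler above 0.6 m/s) or (contact force between the fingers and stamp below 0.05 N and linear speed of stamp above 0.6 m/s) or (contact force between the fingers and weight below 0.05 N and linear speed of weight above 0.6 m/s)).
It fails at once if the small parcel is moved by more than 30 mm or tipped (distance of parcel from where it was at the start of the episode above 0.03 m or angle between parcel's own z axis and vertical above 0.5 rad).
It fails at once if the pen cup is moved by more than 30 mm or tipped (distance of pencup from where it was at the start of the episode above 0.03 m or angle between pencup's own z axis and vertical above 0.5 rad).
It also fails if it takes over 128 s, if anything falls off the work surface, if the arm or the gripper's body presses on something with over 40 N, if the wrist force passes 120 N, or if a joint passes its speed limit or range.

## Working session

There is one attempt and no reset: what is moved stays moved. The work goes in short steps, Python scripts to look and compute and a tool call to move; the robot and the scene stay as the last step left them, time stands still between calls to the robot, and variables do not carry over. Pictures are saved under pics/ and viewed, and the job is handed in when it is done.

Besides the shell and the picture viewer there is one more tool, called after "Call:" by a JSON object that holds its "name" and its "arguments". drive_tool: Moves the arm, as the interface text tells. Its arguments: {"type":"object","properties":{"slide":{"type":"array","items":{"type":"array","items":{"type":"number"}}},"rotation":{"type":"array","items":{"type":"array","items":{"type":"number"}}},"claw":{"type":"array","items":{"type":"number"}},"force":{"type":"number"}},"required":["slide","rotation","claw"]}

```bash
mkdir -p pics; ls
python3 - <<'E'
from station import *
import cv2,json,numpy as np
s=state(); print(s)
for n in ("scene","side","wrist"):
    f=grab_frame(n); cv2.imwrite(f"pics/{n}0.png",f["img"][:,:,::-1])
    print(n,f["fx"],f["fy"],f["cx"],f["cy"]); print(np.round(f["world_from_camera"],4).tolist())
E
```

```text
pics
{'clock': 0.0, 'joint_positions': array([-9.58893961e-01,  3.59364936e-01,  1.10697780e-02, -3.54950283e-04,
       -1.22411349e+00, -2.88097185e-01]), 'qd': array([-0.00098367, -0.00145782,  0.00025086, -0.00034531, -0.00076646,
       -0.00111959]), 'joint_efforts': array([-5.17109293e-04, -5.83321667e+01,  2.93436313e+01,  6.93678305e+00,
       -5.72691832e-03,  1.26868883e-05]), 'tool_pos': array([ 0.21459826, -0.63949245,  0.24438175]), 'orientation': array([-2.00395423e-04, -1.61136505e-01,  9.86931785e-01,  7.98484521e-04]), 'wrist_force': array([ 0.38957566,  0.2867015 , -0.41228184]), 'moment': array([-0.03294692, -0.02696688, -0.02678186]), 'finger_gap': 0.08536815755223663}
scene 490.9857753409819 490.9857753409819 318.4775634310882 241.51726149344228
[[0.091, 0.6542, -0.7508, 1.5399], [0.9956, -0.0435, 0.0827, -0.0352], [0.0215, -0.755, -0.6553, 0.9195], [0.0, 0.0, 0.0, 1.0]]
side 464.13993990586255 464.13993990586255 319.8203260811554 238.39952710086635
[[-0.8556, -0.3809, 0.3504, 0.0754], [-0.5176, 0.621, -0.5886, 0.7924], [0.0066, -0.685, -0.7285, 0.9033], [0.0, 0.0, 0.0, 1.0]]
wrist 371.64829954431775 371.64829954431775 322.6066802637347 240.06566690936094
[[-0.3188, 0.9102, 0.2645, 0.1475], [0.9478, 0.3059, 0.09, -0.6628], [0.001, 0.2794, -0.9602, 0.3722], [0.0, 0.0, 0.0, 1.0]]
```

View pics/scene0.png

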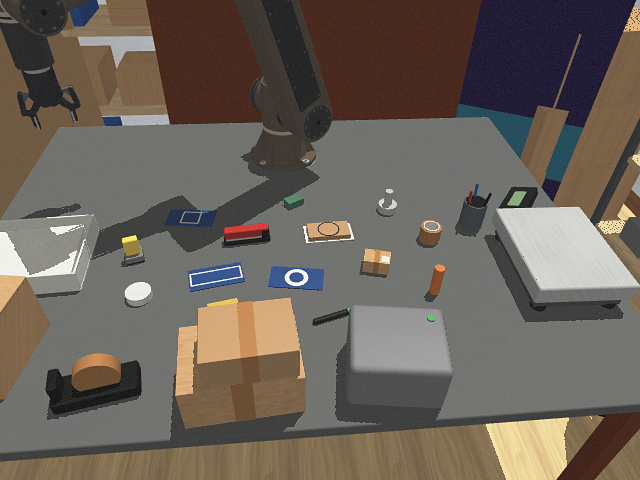

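View pics/side0.png

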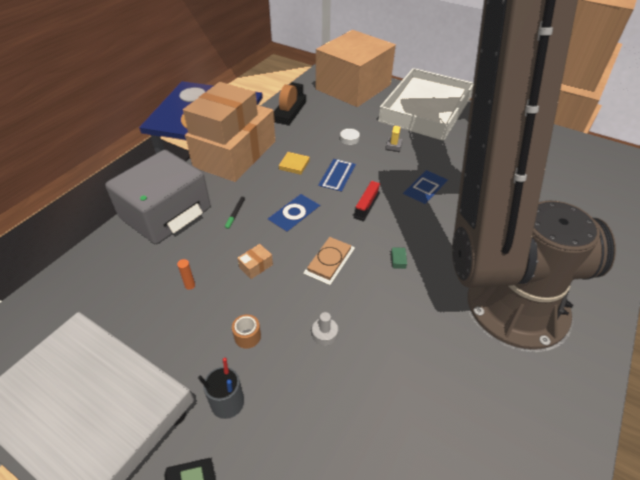

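View pics/wrist0.png

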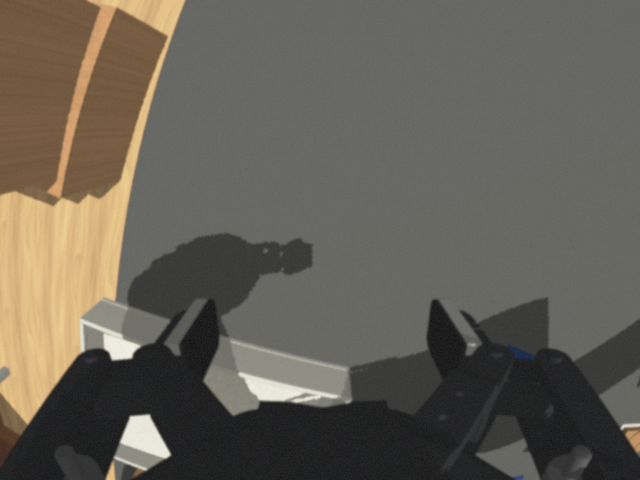

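Run:
```python
import cv2
def crop(n,o,x0,y0,x1,y1,k):
    im=cv2.imread(f"pics/{n}.png")[y0:y1,x0:x1]
    im=cv2.resize(im,None,fx=k,fy=k,interpolation=cv2.INTER_CUBIC)
    for x in range((x0+9)//10*10,x1,10):
        L=im.shape[0]; cv2.line(im,((x-x0)*k,0),((x-x0)*k,12 if x%50 else 25),(0,255,255),1)
        if x%20==0: cv2.putText(im,str(x),((x-x0)*k+2,20),0,.4,(0,255,0),1)
    for y in range((y0+9)//10*10,y1,10):
        cv2.line(im,(0,(y-y0)*k),(12,(y-y0)*k),(0,255,255),1)
        if y%20==0: cv2.putText(im,str(y),(14,(y-y0)*k+4),0,.4,(0,255,0),1)
    cv2.imwrite(f"pics/{o}.png",im)
crop("scene0","sA",110,190,310,310,4)
crop("scene0","sB",260,170,460,310,4)
crop("side0","dA",320,110,460,220,5)
crop("side0","dB",225,180,385,300,5)
crop("side0","dC",190,230,350,350,5)
```

```text
(no output)
```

View pics/sA.png

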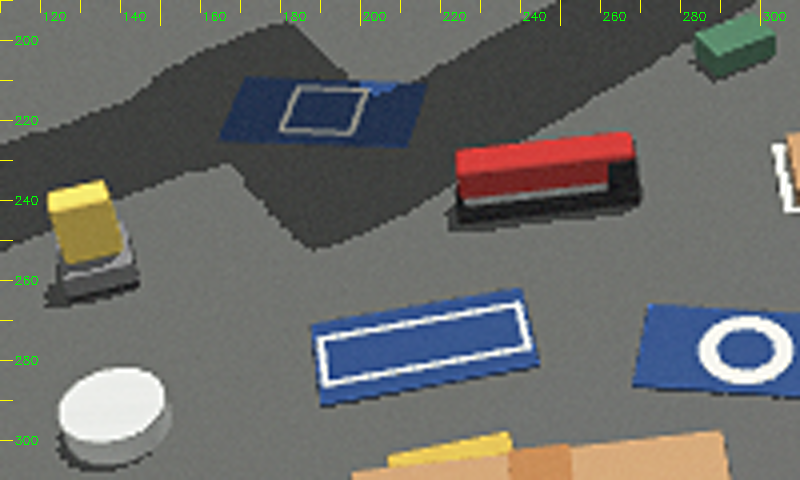

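View pics/sB.png

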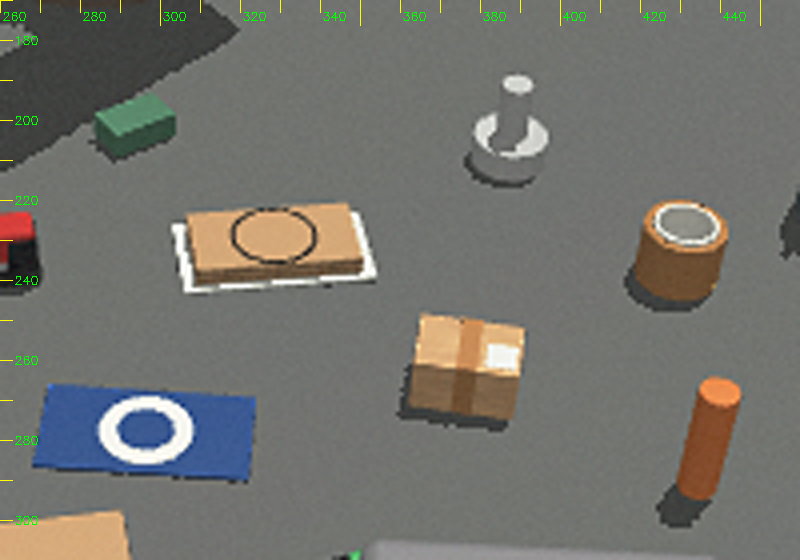

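View pics/dA.png

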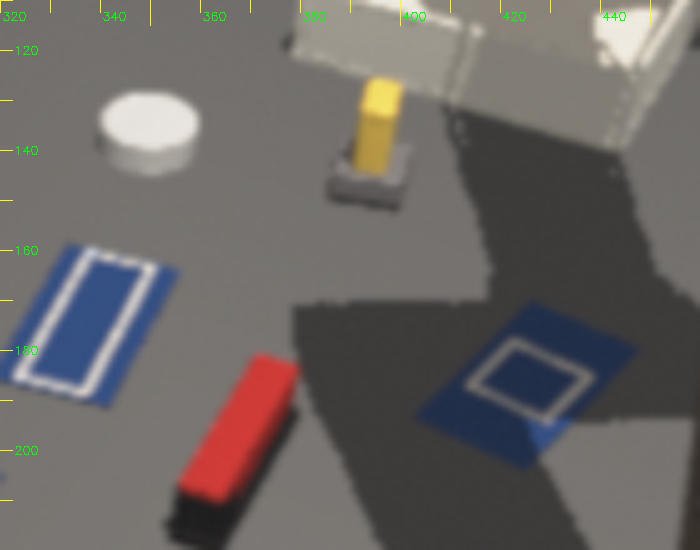

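View pics/dB.png

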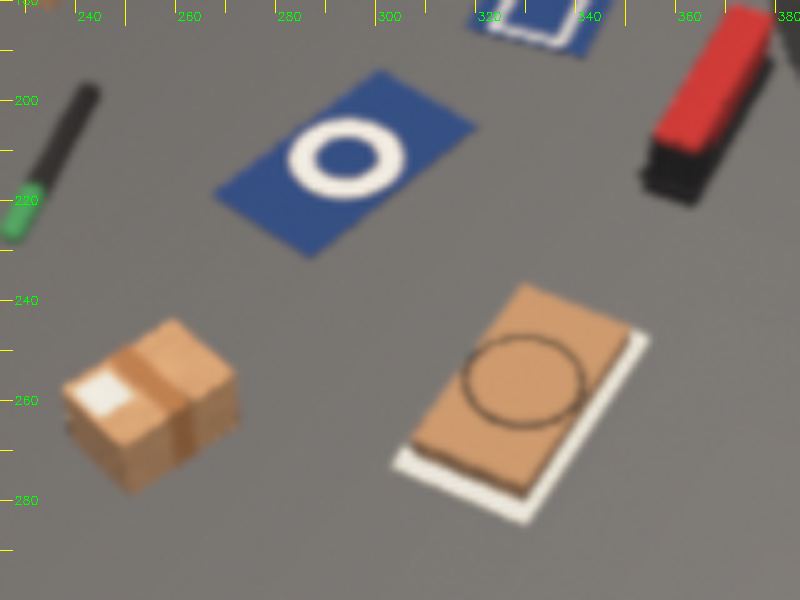

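View pics/dC.png

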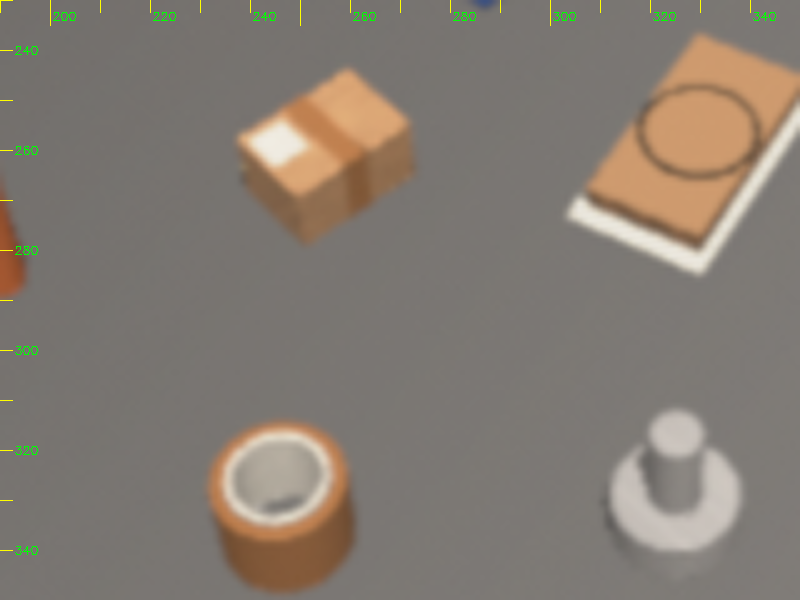

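```bash
cat > h.py <<'E'
from station import *
import numpy as np, cv2
def ray(f,u,v,fish=False):
    x=(u-f["cx"])/f["fx"]; y=(v-f["cy"])/f["fy"]
    if fish:
        r=np.hypot(x,y); d=np.array([x/r*np.sin(r),y/r*np.sin(r),np.cos(r)]) if r>1e-9 else np.array([0,0,1.])
    else: d=np.array([x,y,1.])
    T=np.array(f["world_from_camera"]); return T[:3,3],T[:3,:3]@d
def onz(f,u,v,z,fish=False):
    o,d=ray(f,u,v,fish); return o+d*(z-o[2])/d[2]
def tri(p,q):
    (o1,d1),(o2,d2)=p,q
    s=np.linalg.lstsq(np.c_[d1,-d2],o2-o1,rcond=None)[0]
    a=o1+d1*s[0]; b=o2+d2*s[1]; return (a+b)/2,np.linalg.norm(a-b)
def rect(P):
    P=np.array(P)[:,:2]; c=P.mean(0)
    e1=(P[1]-P[0]+P[2]-P[3])/2; e2=(P[3]-P[0]+P[2]-P[1])/2
    return c,np.linalg.norm(e1),np.degrees(np.arctan2(e1[1],e1[0])),np.linalg.norm(e2),np.degrees(np.arctan2(e2[1],e2[0]))
E
cat > m.py <<'E'
from h import *
S=grab_frame("scene"); D=grab_frame("side")
sA=lambda p:(110+p[0]/4,190+p[1]/4); sB=lambda p:(260+p[0]/4,170+p[1]/4)
dA=lambda p:(320+p[0]/5,110+p[1]/5); dB=lambda p:(225+p[0]/5,180+p[1]/5); dC=lambda p:(190+p[0]/5,230+p[1]/5)
items={
'ring':(.003,sB,[(146,430)],dB,[(346,158)]),
'ringpad':(.003,sB,[(47,384),(257,397),(247,482),(33,466)],dB,[(382,70),(475,127),(310,257),(214,194)]),
'long':(.003,sA,[(316,338),(519,301),(532,346),(323,388)],dA,[(88,250),(155,266),(87,395),(17,380)]),
'square':(.003,sA,[(297,85),(370,89),(353,136),(279,131)],dA,[(515,340),(595,378),(550,422),(468,385)]),
'sqpad':(.003,sA,[(243,77),(427,85),(407,147),(219,139)],dA,[(532,300),(638,350),(522,470),(415,415)]),
'board':(.004,sB,[(173,224),(358,212),(376,277),(187,292)],None,None),
'pilecirc':(.022,sB,[(274,236)],dB,[(523,381)]),
'piletop':(.022,sB,[(187,214),(350,204),(363,263),(195,277)],dB,[(523,283),(632,330),(525,490),(410,440)]),
'stapler':(.046,sA,[(456,152),(631,132),(634,152),(459,173)],dA,[(258,354),(299,366),(220,502),(179,488)]),
'stamp':(.071,sA,[(48,195),(103,180),(109,200),(55,213)],dA,[(367,80),(402,85),(393,115),(361,110)]),
'weight':(.072,sB,[(517,84)],dC,[(676,433)]),
'tape':(.048,sB,[(687,224)],dC,[(278,477)]),
'parcel':(.04,sB,[(421,314),(524,326),(519,378),(412,362)],dB,[(173,318),(236,372),(125,444),(63,387)]),
}
for k,(z,a,P,b,Q) in items.items():
    out=[]
    for f,c,L in ((S,a,P),(D,b,Q)):
        if c is None: continue
        W=[onz(f,*c(p),z) for p in L]
        out.append(np.round(np.concatenate([np.atleast_1d(x) for x in rect(W)]),4).tolist() if len(W)==4 else np.round(W[0],4).tolist())
    print(k,*out)
    if b:
        t,e=tri(ray(S,*np.mean([a(p) for p in P],0)),ray(D,*np.mean([b(p) for p in Q],0))); print('   tri',np.round(t,4),round(e,4))
E
python3 m.py
```

```text
ring [0.6295, 0.0099, 0.003] [0.6235, 0.0141, 0.003]
   tri [ 0.6258  0.0103 -0.0009] 0.0007
ringpad [0.6306, 0.0097, 0.1396, 80.5331, 0.0772, -9.1607] [0.6222, 0.0151, 0.0733, 169.7657, 0.1374, 80.4267]
   tri [ 0.6258  0.0107 -0.0034] 0.0015
long [0.608, -0.2002, 0.1342, 101.7796, 0.0456, 11.968] [0.602, -0.1945, 0.0441, -168.2961, 0.1335, 101.1062]
   tri [ 0.6045 -0.2006 -0.0024] 0.0032
square [0.3554, -0.2896, 0.0557, 80.7544, 0.0563, -7.3295] [0.3481, -0.2844, 0.0549, 172.8264, 0.0533, 81.5802]
   tri [ 0.3494 -0.2908 -0.0022] 0.0006
sqpad [0.3571, -0.2899, 0.1397, 82.3794, 0.0749, -6.5609] [0.3499, -0.2822, 0.0736, 170.9428, 0.1384, 82.5275]
   tri [ 0.3514 -0.2904 -0.0035] 0.0032
board [0.4538, 0.113, 0.1375, 92.6025, 0.0757, 2.7749]
pilecirc [0.4589, 0.1119, 0.022] [0.4465, 0.1201, 0.022]
   tri [0.4497 0.1135 0.014 ] 0.0009
piletop [0.4622, 0.1116, 0.1202, 92.6804, 0.0688, 0.2438] [0.4455, 0.1211, 0.0643, -178.6067, 0.12, 92.9114]
   tri [0.4497 0.1136 0.0106] 0.0012
stapler [0.4687, -0.1204, 0.1217, 96.9339, 0.0229, 6.3332] [0.459, -0.1119, 0.0245, -174.6473, 0.1247, 96.5148]
   tri [ 0.4618 -0.1201  0.0387] 0.0036
stamp [0.5259, -0.4206, 0.0346, 110.2238, 0.0212, 21.9272] [0.5147, -0.4112, 0.0213, -163.4218, 0.0346, 106.8965]
   tri [ 0.5185 -0.423   0.0638] 0.0019
weight [0.3525, 0.3051, 0.072] [0.3476, 0.3097, 0.072]
   tri [0.3484 0.307  0.0686] 0.0015
tape [0.496, 0.4013, 0.048] [0.4899, 0.4042, 0.048]
   tri [0.4917 0.4028 0.0446] 0.0005
parcel [0.6016, 0.226, 0.0697, 74.8309, 0.0499, -15.7608] [0.5963, 0.229, 0.0497, 164.7032, 0.0681, 73.9951]
   tri [0.5983 0.2272 0.0364] 0.0002
```

```bash
cat >> h.py <<'E'
from scipy.spatial.transform import Rotation as Ro
def pose():
    s=state(); q=s["orientation"]; return np.array(s["tool_pos"]),Ro.from_quat([q[1],q[2],q[3],q[0]]),s
def go(x,y,z,yaw_deg):
    """slide (mm, tool axes) and rotvec to reach TCP x,y,z pointing down with tool y at yaw"""
    p,R,s=pose(); best=None
    for yd in (yaw_deg,yaw_deg+180):
        a=np.radians(yd); Y=np.array([np.cos(a),np.sin(a),0]); Z=np.array([0,0,-1.]); T=Ro.from_matrix(np.c_[np.cross(Y,Z),Y,Z])
        r=(R.inv()*T).as_rotvec()
        if best is None or np.linalg.norm(r)<np.linalg.norm(best): best=r
    d=R.inv().apply((np.array([x,y,z])-p)*1000)
    print("slide",np.round(d,1).tolist(),"rot",np.round(best,3).tolist(),"t",round(s["clock"],2),"F",np.round(s["wrist_force"],1),"gap",round(s["finger_gap"],4))
E
sed -i 's#(110+p\[0\]/4,190+p\[1\]/4)#(109.6+p[0]/4,189.6+p[1]/4)#; s#(260+p\[0\]/4,170+p\[1\]/4)#(259.6+p[0]/4,169.6+p[1]/4)#; s#(320+p\[0\]/5,110+p\[1\]/5)#(319.6+p[0]/5,109.6+p[1]/5)#; s#(225+p\[0\]/5,180+p\[1\]/5)#(224.6+p[0]/5,179.6+p[1]/5)#; s#(190+p\[0\]/5,230+p\[1\]/5)#(189.6+p[0]/5,229.6+p[1]/5)#' m.py
sed -i "s#^'parcel'#'pencup':(.085,lambda p:p,[(474,201)],lambda p:p,[(222,382)]),\n'parcel'#" m.py
python3 m.py | grep -v tri
python3 -c "
from h import *
go(.522,-.415,.22,18.5)"
```

```text
ring [0.6279, 0.0089, 0.003] [0.6253, 0.0133, 0.003]
ringpad [0.6291, 0.0088, 0.1397, 80.5306, 0.0773, -9.1206] [0.6241, 0.0143, 0.0734, 169.7571, 0.1375, 80.4716]
long [0.6065, -0.2013, 0.1343, 101.798, 0.0457, 11.9932] [0.604, -0.1955, 0.0441, -168.3091, 0.1337, 101.1521]
square [0.3533, -0.291, 0.0557, 80.7517, 0.0564, -7.2815] [0.3498, -0.2855, 0.0549, 172.8112, 0.0533, 81.6211]
sqpad [0.3551, -0.2913, 0.1399, 82.3781, 0.075, -6.5136] [0.3516, -0.2833, 0.0737, 170.9282, 0.1386, 82.5687]
board [0.4519, 0.112, 0.1377, 92.6115, 0.0759, 2.8012]
pilecirc [0.457, 0.1109, 0.022] [0.448, 0.1194, 0.022]
piletop [0.4603, 0.1106, 0.1203, 92.6895, 0.0689, 0.2727] [0.4471, 0.1204, 0.0644, -178.6177, 0.1202, 92.9559]
stapler [0.4668, -0.1215, 0.1218, 96.948, 0.0229, 6.3619] [0.4608, -0.1128, 0.0245, -174.6612, 0.1249, 96.5591]
stamp [0.5242, -0.4219, 0.0346, 110.2548, 0.0212, 21.9454] [0.5167, -0.4126, 0.0213, -163.4342, 0.0347, 106.9363]
weight [0.3504, 0.3044, 0.072] [0.3488, 0.3093, 0.072]
tape [0.4941, 0.4007, 0.048] [0.4913, 0.4038, 0.048]
pencup [0.4353, 0.5366, 0.085] [0.4341, 0.5427, 0.085]
parcel [0.6, 0.2253, 0.0698, 74.8239, 0.05, -15.7218] [0.5979, 0.2285, 0.0498, 164.701, 0.0682, 74.0353]
slide [-362.9, 115.4, 25.1] rot [0.0, 0.0, -1.57] t 0.35 F [-0.3  0.4 -1.1] gap 0.0857
```

Call:
{"name": "drive_tool", "arguments": {"slide": [[-45, 14, 3], [-90, 28, 6], [-136, 43, 9], [-181, 57, 12], [-226, 72, 15], [-272, 86, 18], [-317, 100, 21], [-363, 115, 25]], "rotation": [[0, 0, -0.18], [0, 0, -0.36], [0, 0, -0.54], [0, 0, -0.72], [0, 0, -0.9], [0, 0, -1.08], [0, 0, -1.26], [0, 0, -1.44]], "claw": [0, 0, 0, 0, 0, 0, 0, 0]}}

```text
clock: 1.35
tool_pos: [0.5235, -0.4144, 0.2204]
orientation: [-0.0, 0.774, -0.633, 0.0]
wrist_force: [1.0, -0.1, 0.0]
finger_gap: 0.0856
```

Call:
{"name": "drive_tool", "arguments": {"slide": [[0, 0, 0], [0, 0, 0]], "rotation": [[0, 0, -0.13], [0, 0, -0.13]], "claw": [0, 0]}}

```text
clock: 1.6
tool_pos: [0.5227, -0.4149, 0.2201]
orientation: [0.0, 0.812, -0.584, -0.0]
wrist_force: [-0.3, 0.3, 0.7]
finger_gap: 0.0856
```

Run:
```python
from h import *
go(.522,-.415,.22,18.5); print(np.round(state()["joint_positions"],3))
for n in ("wrist","scene","side"):
    cv2.imwrite(f"pics/{n}1.png",grab_frame(n)["img"][:,:,::-1])
```

```text
slide [-0.1, 0.7, 0.1] rot [0.0, 0.0, 0.0] t 1.6 F [-0.3  0.3  0.7] gap 0.0856
[-0.379  0.362 -0.042 -0.    -1.168  0.703]
```

View pics/wrist1.png

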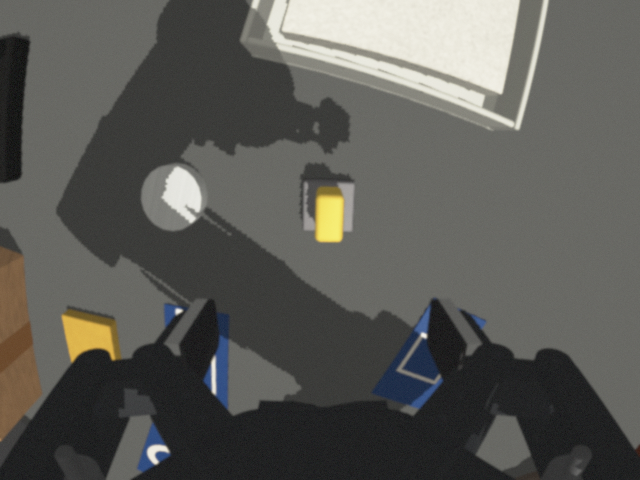

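```bash
cat > crop.py <<'E'
import cv2
def crop(n,o,x0,y0,x1,y1,k):
    im=cv2.imread(f"pics/{n}.png")[y0:y1,x0:x1]
    im=cv2.resize(im,None,fx=k,fy=k,interpolation=cv2.INTER_CUBIC)
    for x in range((x0+9)//10*10,x1,10):
        cv2.line(im,((x-x0)*k,0),((x-x0)*k,12),(0,255,255),1)
        if x%20==0: cv2.putText(im,str(x),((x-x0)*k+2,20),0,.4,(0,255,0),1)
    for y in range((y0+9)//10*10,y1,10):
        cv2.line(im,(0,(y-y0)*k),(12,(y-y0)*k),(0,255,255),1)
        if y%20==0: cv2.putText(im,str(y),(14,(y-y0)*k+4),0,.4,(0,255,0),1)
    cv2.imwrite(f"pics/{o}.png",im)
E
python3 - <<'E'
from crop import *
crop("wrist1","w1c",270,150,390,260,6)
E
```

```text
(no output)
```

View pics/w1c.png

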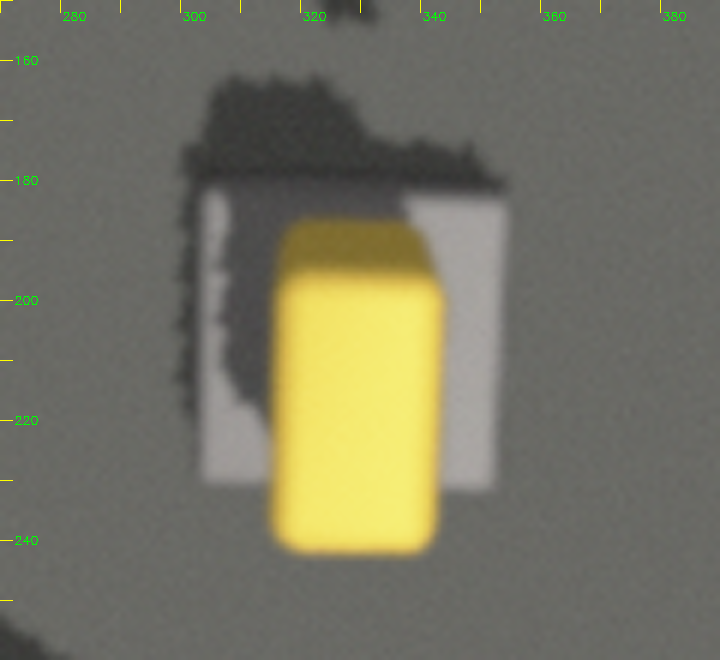

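```bash
cat >> h.py <<'E'
def wq(pts,z,x0,y0,k,f=None):
    f=f or grab_frame("wrist")
    W=[onz(f,x0+(p[0]+.5)/k-.5,y0+(p[1]+.5)/k-.5,z,True) for p in pts]
    print(np.round(rect(W) if len(W)==4 and 0 else np.array(W)[:,:2],4).tolist())
    if len(W)==4: print([np.round(x,4).tolist() for x in rect(W)])
E
python3 - <<'E'
from h import *
f=grab_frame("wrist")
wq([(276,270),(443,270),(437,552),(270,552)],.071,270,150,6,f)
wq([(203,190),(507,198),(494,490),(202,482)],.022,270,150,6,f)
# pads seen: long pad, ring etc
go(.522,-.415,.22,18.5)
p,R,s=pose(); print(R.as_matrix().round(3))
E
```

```text
[[0.5353, -0.4395], [0.5154, -0.4461], [0.504, -0.411], [0.5245, -0.4041]]
[[0.5198, -0.4252], 0.0213, -161.5933, 0.0369, 107.4101]
[[0.5476, -0.4397], [0.5048, -0.4527], [0.4919, -0.4101], [0.5342, -0.3973]]
[[0.5196, -0.425], 0.0445, -163.1525, 0.0445, 107.2033]
slide [-0.8, -0.5, 0.5] rot [-0.0, -0.0, -0.003] t 1.8 F [ 0.1 -0.3  0. ] gap 0.0853
[[ 0.315 -0.949  0.   ]
 [-0.949 -0.315 -0.   ]
 [ 0.    -0.    -1.   ]]
```

```bash
python3 -c "
from h import *
go(.5197,-.4250,.044,17.5)"
```

```text
slide [8.0, 4.9, 176.5] rot [-0.0, -0.0, 0.015] t 1.8 F [ 0.1 -0.3  0. ] gap 0.0853
```

Call:
{"name": "drive_tool", "arguments": {"slide": [[8, 5, 30], [8, 5, 75], [8, 5, 120], [8, 5, 155], [8, 5, 176], [8, 5, 176]], "rotation": [[0, 0, 0.015], [0, 0, 0.015], [0, 0, 0.015], [0, 0, 0.015], [0, 0, 0.015], [0, 0, 0.015]], "claw": [0, 0, 0, 0, 0, 0]}}

```text
clock: 2.55
tool_pos: [0.5185, -0.4245, 0.0426]
orientation: [0.0, 0.807, -0.591, -0.002]
wrist_force: [0.6, 0.2, -0.6]
finger_gap: 0.0855
```

Run:
```python
from h import *
from crop import crop
go(.5197,-.4250,.044,17.5)
cv2.imwrite("pics/wrist2.png",grab_frame("wrist")["img"][:,:,::-1])
```

```text
slide [0.8, -1.0, -1.4] rot [0.003, 0.002, 0.0] t 2.55 F [ 0.6  0.2 -0.6] gap 0.0855
```

View pics/wrist2.png

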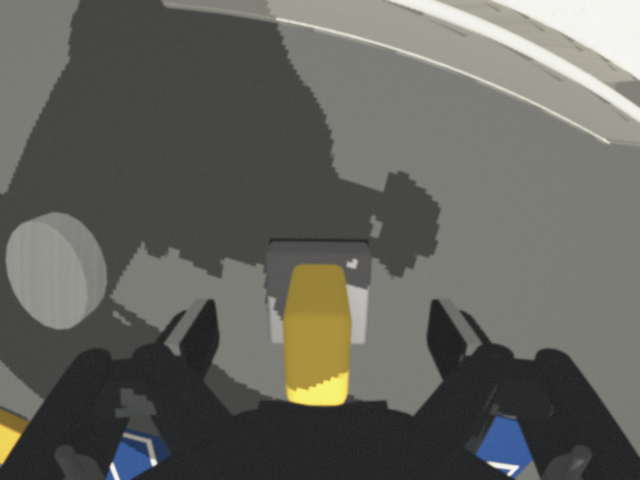

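Call:
{"name": "drive_tool", "arguments": {"slide": [[0, 0, 0], [0, 0, 0], [0, 0, 0], [0, 0, 0], [0, 0, 0], [0, 0, 0]], "rotation": [[0, 0, 0], [0, 0, 0], [0, 0, 0], [0, 0, 0], [0, 0, 0], [0, 0, 0]], "claw": [1, 1, 1, 1, 1, 1], "force": 40}}

```text
clock: 3.35
tool_pos: [0.5203, -0.4247, 0.0449]
orientation: [0.0, 0.807, -0.59, 0.0]
wrist_force: [0.1, 1.6, 4.8]
finger_gap: 0.0212
```

Call:
{"name": "drive_tool", "arguments": {"slide": [[0, 0, 0], [0, 0, -15], [0, 0, -50], [0, 0, -90], [0, 0, -90]], "rotation": [[0, 0, 0], [0, 0, 0], [0, 0, 0], [0, 0, 0], [0, 0, 0]], "claw": [1, 1, 1, 1, 1]}}

```text
clock: 3.98
tool_pos: [0.522, -0.4257, 0.1389]
orientation: [-0.0, 0.807, -0.59, 0.003]
wrist_force: [0.4, -0.2, -1.4]
finger_gap: 0.021
```

Run:
```python
from h import *
cv2.imwrite("pics/wrist3.png",grab_frame("wrist")["img"][:,:,::-1])
go(.352,-.289,.134,-8)
```

```text
slide [-180.7, 119.7, 1.8] rot [-0.003, -0.002, 0.448] t 4.03 F [ 0.8  0.5 -2.5] gap 0.0214
```

View pics/wrist3.png

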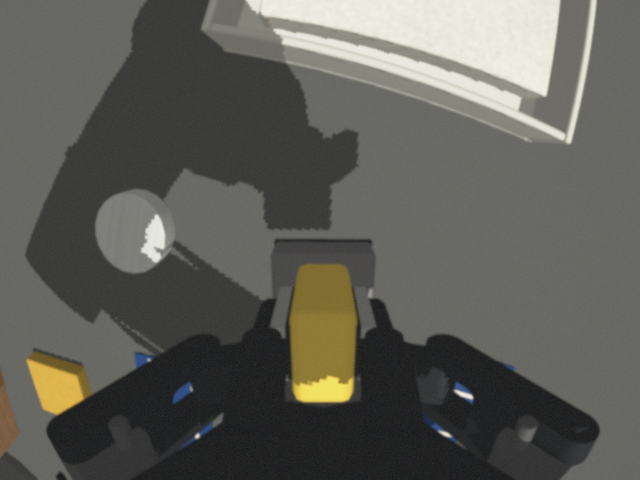

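Run:
```python
from h import *
go(.363,-.21,.150,-8)
```

```text
slide [-252.6, 85.2, -14.3] rot [-0.003, -0.002, 0.448] t 4.03 F [ 0.8  0.5 -2.5] gap 0.0214
```

Call:
{"name": "drive_tool", "arguments": {"slide": [[-30, 10, -3], [-80, 27, -7], [-130, 44, -10], [-180, 61, -13], [-225, 76, -14], [-253, 85, -14], [-253, 85, -14], [-253, 85, -14]], "rotation": [[0, 0, 0.08], [0, 0, 0.16], [0, 0, 0.24], [0, 0, 0.32], [0, 0, 0.4], [0, 0, 0.448], [0, 0, 0.448], [0, 0, 0.448]], "claw": [1, 1, 1, 1, 1, 1, 1, 1]}}

```text
clock: 5.03
tool_pos: [0.3625, -0.2092, 0.1482]
orientation: [-0.0, -0.656, 0.755, 0.0]
wrist_force: [-0.5, 0.7, -2.4]
finger_gap: 0.0217
```

Run:
```python
from h import *
cv2.imwrite("pics/wrist4.png",grab_frame("wrist")["img"][:,:,::-1])
go(.352,-.289,.134,-8)
```

```text
slide [80.3, -0.5, 14.1] rot [0.0, -0.0, 0.0] t 5.08 F [-0.2 -0.2 -1.9] gap 0.0212
```

View pics/wrist4.png

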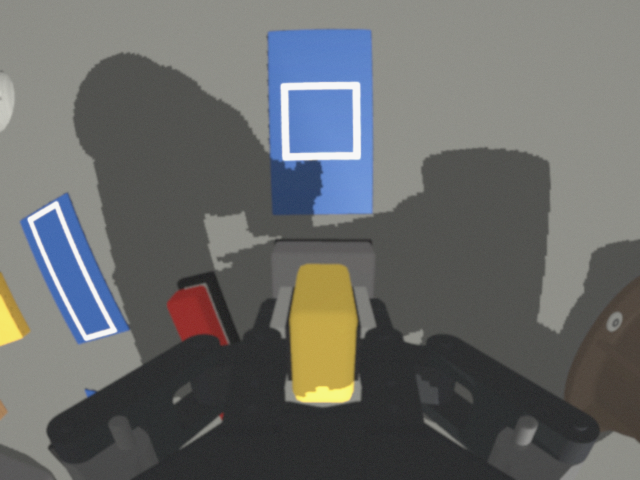

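Run:
```python
from h import *
f=grab_frame("wrist")
wq([(281,82),(360,82),(361,159.5),(283,161)],.003,0,0,1,f)
wq([(268,30),(371.5,30),(374,213),(272,215)],.003,0,0,1,f)
wq([(28,216),(57,202),(118,330),(85,340)],.003,0,0,1,f)
go(.352,-.289,.07,-8)
```

```text
[[0.3773, -0.3237], [0.3208, -0.3157], [0.3276, -0.2587], [0.3843, -0.2656]]
[[0.3525, -0.2909], 0.0571, 172.5466, 0.058, 83.1071]
[[0.3813, -0.3654], [0.3066, -0.3547], [0.3226, -0.2175], [0.3991, -0.2266]]
[[0.3524, -0.291], 0.0762, 172.5398, 0.139, 83.0261]
[[0.64, -0.2646], [0.5957, -0.2702], [0.5684, -0.1407], [0.6164, -0.1308]]
[[0.6051, -0.2016], 0.0468, -170.4998, 0.1341, 100.929]
slide [80.2, -0.6, 78.0] rot [0.001, -0.0, -0.0] t 5.12 F [ 0.2 -0.4 -2.3] gap 0.0208
```

Run:
```python
from h import *
go(.3525,-.291,.053,-7.3)
```

```text
slide [82.1, -1.3, 95.0] rot [0.001, -0.0, -0.013] t 5.12 F [ 0.2 -0.4 -2.3] gap 0.0208
```

Call:
{"name": "drive_tool", "arguments": {"slide": [[35, -1, 5], [82, -1.3, 20], [82, -1.3, 50], [82, -1.3, 75], [82, -1.3, 90], [82, -1.3, 95], [82, -1.3, 95]], "rotation": [[0, 0, -0.013], [0, 0, -0.013], [0, 0, -0.013], [0, 0, -0.013], [0, 0, -0.013], [0, 0, -0.013], [0, 0, -0.013]], "claw": [1, 1, 1, 1, 1, 1, 1]}}

```text
clock: 6.0
tool_pos: [0.3522, -0.2909, 0.053]
orientation: [-0.0, -0.661, 0.751, 0.0]
wrist_force: [1.2, 0.6, -0.4]
finger_gap: 0.0215
```

Call:
{"name": "drive_tool", "arguments": {"slide": [[0, 0, 2], [0, 0, 4], [0, 0, 4]], "rotation": [[0, 0, 0], [0, 0, 0], [0, 0, 0]], "claw": [1, 1, 1]}}

```text
clock: 6.38
tool_pos: [0.3524, -0.2906, 0.0495]
orientation: [0.0, -0.661, 0.751, -0.0]
wrist_force: [-0.4, 0.0, -0.6]
finger_gap: 0.0211
```

Call:
{"name": "drive_tool", "arguments": {"slide": [[0, 0, 1], [0, 0, 1.5], [0, 0, 1.5]], "rotation": [[0, 0, 0], [0, 0, 0], [0, 0, 0]], "claw": [1, 1, 1]}}

```text
clock: 6.75
tool_pos: [0.3523, -0.2906, 0.0479]
orientation: [0.0, -0.661, 0.751, -0.0]
wrist_force: [-0.4, 1.0, 1.4]
finger_gap: 0.0217
```

Run:
```python
from h import *
go(.3525,-.291,.0475,-7.3)
cv2.imwrite("pics/wrist5.png",grab_frame("wrist")["img"][:,:,::-1])
```

```text
slide [0.4, -0.3, 0.4] rot [-0.0, -0.0, 0.001] t 6.75 F [-0.4  1.   1.4] gap 0.0217
```

View pics/wrist5.png

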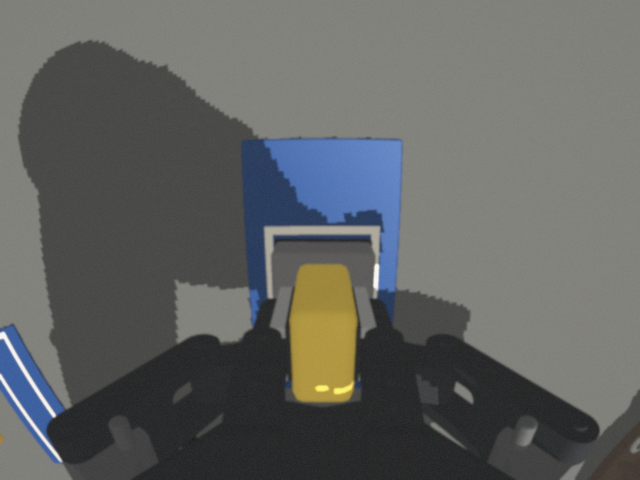

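Call:
{"name": "drive_tool", "arguments": {"slide": [[0, 0, 0.8], [0, 0, 0.8], [0, 0, 0.8], [0, 0, 0.8], [0, 0, 0.8], [0, 0, 0.8]], "rotation": [[0, 0, 0], [0, 0, 0], [0, 0, 0], [0, 0, 0], [0, 0, 0], [0, 0, 0]], "claw": [1, 1, 0, 0, 0, 0]}}

```text
clock: 7.55
tool_pos: [0.3522, -0.2906, 0.0469]
orientation: [-0.0, -0.661, 0.751, 0.0]
wrist_force: [-0.8, 0.4, -0.4]
finger_gap: 0.0853
```

Call:
{"name": "drive_tool", "arguments": {"slide": [[0, 0, -30], [0, 0, -80], [0, 0, -130], [0, 0, -150]], "rotation": [[0, 0, 0], [0, 0, 0], [0, 0, 0], [0, 0, 0]], "claw": [0, 0, 0, 0]}}

```text
clock: 8.05
tool_pos: [0.3533, -0.2911, 0.2001]
orientation: [0.001, -0.661, 0.75, -0.002]
wrist_force: [0.4, -0.4, -0.7]
finger_gap: 0.0855
```

Run:
```python
from h import *
cv2.imwrite("pics/wrist6.png",grab_frame("wrist")["img"][:,:,::-1])
go(.465,-.120,.20,6.6)
```

```text
slide [-184.1, -88.6, 1.7] rot [-0.006, -0.003, -0.242] t 8.1 F [ 0.8 -0.5  3. ] gap 0.0858
```

View pics/wrist6.png

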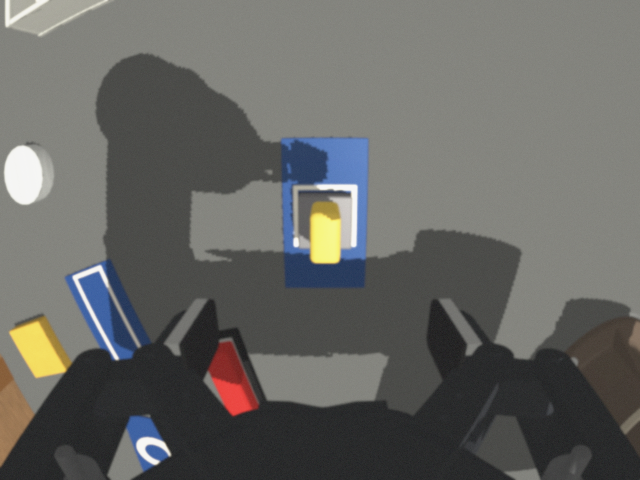

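Stamp stands centred in its square outline. Next, the stapler: hover above it.

Call:
{"name": "drive_tool", "arguments": {"slide": [[-45, -22, 0], [-92, -44, 0], [-138, -66, 1], [-184, -89, 2], [-184, -89, 2], [-184, -89, 2]], "rotation": [[0, 0, -0.06], [0, 0, -0.12], [0, 0, -0.18], [0, 0, -0.24], [0, 0, -0.24], [0, 0, -0.24]], "claw": [0, 0, 0, 0, 0, 0]}}

```text
clock: 8.85
tool_pos: [0.4634, -0.1192, 0.1944]
orientation: [0.0, 0.746, -0.666, -0.0]
wrist_force: [-0.2, -0.5, -0.5]
finger_gap: 0.0856
```

Run:
```python
from h import *
from crop import crop
cv2.imwrite("pics/wrist7.png",grab_frame("wrist")["img"][:,:,::-1])
go(.465,-.120,.20,6.6)
crop("wrist7","w7c",240,100,400,260,4)
```

```text
slide [0.5, -1.7, -5.4] rot [0.001, 0.0, -0.003] t 8.9 F [-1.1  0.1 -0.2] gap 0.0857
```

View pics/wrist7.png

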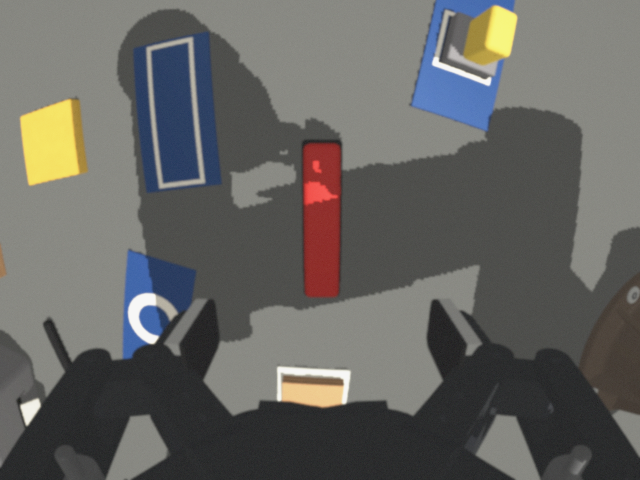

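View pics/w7c.png

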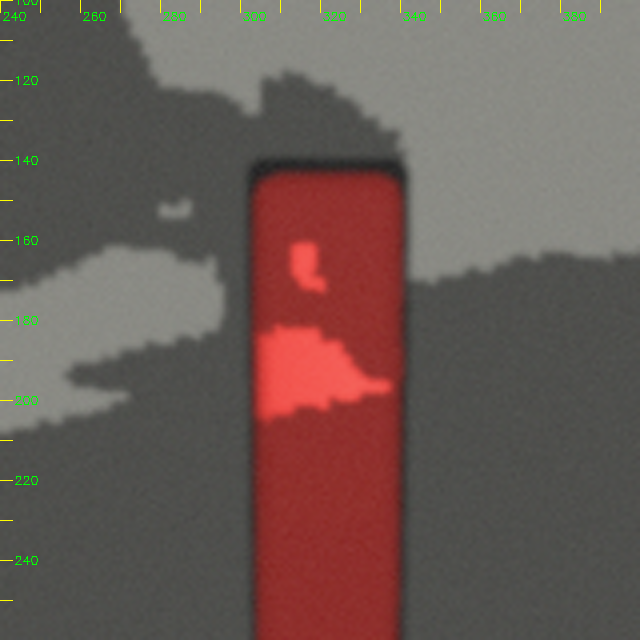

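Run:
```python
from h import *
f=grab_frame("wrist")
wq([(303,142.5),(340.5,142.5),(339,297),(304,296)],.046,0,0,1,f)
wq([(146,48),(192,38.5),(205,182),(158.5,188.5)],.003,0,0,1,f)
```

```text
[[0.4849, -0.1836], [0.4575, -0.1867], [0.4434, -0.0643], [0.4719, -0.062]]
[[0.4644, -0.1242], 0.0281, -174.4408, 0.1228, 96.3689]
[[0.6414, -0.2617], [0.5961, -0.2695], [0.571, -0.1403], [0.617, -0.1308]]
[[0.6064, -0.2006], 0.0465, -169.2812, 0.1324, 100.7894]
```

Run:
```python
from h import *
go(.4645,-.123,.034,6.2)
```

```text
slide [3.2, -1.1, 160.7] rot [0.001, 0.0, 0.004] t 8.95 F [-0.3 -0.3 -0.1] gap 0.0855
```

Call:
{"name": "drive_tool", "arguments": {"slide": [[3, -1, 30], [3, -1, 75], [3, -1, 120], [3, -1, 150], [3, -1, 161], [3, -1, 161], [3, -1, 161]], "rotation": [[0, 0, 0.004], [0, 0, 0.004], [0, 0, 0.004], [0, 0, 0.004], [0, 0, 0.004], [0, 0, 0.004], [0, 0, 0.004]], "claw": [0, 0, 0, 0, 0, 0, 0]}}

```text
clock: 9.82
tool_pos: [0.466, -0.1224, 0.0352]
orientation: [-0.001, 0.745, -0.668, 0.001]
wrist_force: [0.3, 0.8, 0.1]
finger_gap: 0.0855
```

Call:
{"name": "drive_tool", "arguments": {"slide": [[0, 0, 0], [0, 0, 0], [0, 0, 0], [0, 0, 0], [0, 0, 0], [0, 0, 0]], "rotation": [[0, 0, 0], [0, 0, 0], [0, 0, 0], [0, 0, 0], [0, 0, 0], [0, 0, 0]], "claw": [1, 1, 1, 1, 1, 1], "force": 60}}

```text
clock: 10.58
tool_pos: [0.4654, -0.1222, 0.0345]
orientation: [-0.0, 0.745, -0.667, 0.0]
wrist_force: [-1.7, 0.5, 5.7]
finger_gap: 0.0267
```

Call:
{"name": "drive_tool", "arguments": {"slide": [[0, 0, 0], [0, 0, -15], [0, 0, -50], [0, 0, -90], [0, 0, -90]], "rotation": [[0, 0, 0], [0, 0, 0], [0, 0, 0], [0, 0, 0], [0, 0, 0]], "claw": [1, 1, 1, 1, 1]}}

```text
clock: 11.2
tool_pos: [0.4668, -0.1221, 0.1266]
orientation: [-0.002, 0.745, -0.667, 0.002]
wrist_force: [0.9, -0.3, -3.6]
finger_gap: 0.0267
```

Run:
```python
from h import *
cv2.imwrite("pics/wrist8.png",grab_frame("wrist")["img"][:,:,::-1])
go(.589,-.12,.15,11)
go(.6055,-.2010,.045,11)
```

```text
slide [11.4, -123.0, -25.0] rot [-0.002, 0.0, -0.083] t 11.25 F [ 0.  -0.1 -4.3] gap 0.0269
slide [93.7, -130.4, 80.0] rot [-0.002, 0.0, -0.083] t 11.25 F [ 0.  -0.1 -4.3] gap 0.0269
```

View pics/wrist8.png

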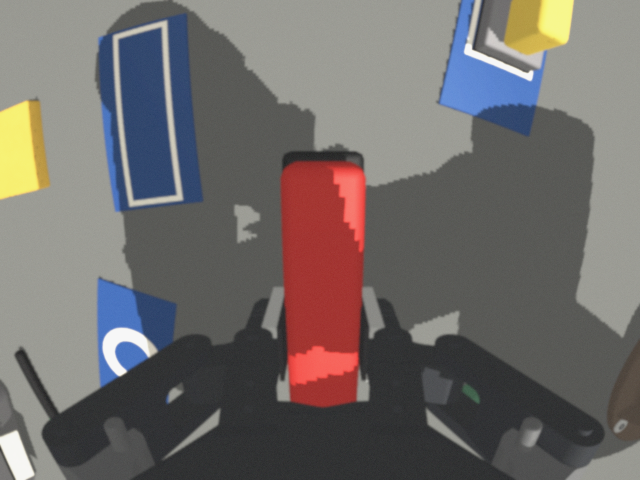

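Run:
```python
from h import *
f=grab_frame("wrist"); p,R,s=pose()
a=onz(f,324,162,p[2]+.0115,True); print((R.inv().apply(a-p)*1000).round(1))
go(.6055,-.2010,.06,11)
```

```text
[ 63.   -0.6 -11.5]
slide [93.7, -131.5, 63.5] rot [0.0, 0.001, -0.083] t 11.3 F [-0.8  0.1 -2.8] gap 0.027
```

Call:
{"name": "drive_tool", "arguments": {"slide": [[12, -16, -5], [38, -54, -5], [65, -92, -5], [92, -128, 0], [92, -131, 30], [92, -131, 60], [92, -131, 64], [92, -131, 64]], "rotation": [[0, 0, -0.01], [0, 0, -0.03], [0, 0, -0.05], [0, 0, -0.08], [0, 0, -0.083], [0, 0, -0.083], [0, 0, -0.083], [0, 0, -0.083]], "claw": [1, 1, 1, 1, 1, 1, 1, 1]}}

```text
clock: 12.3
tool_pos: [0.605, -0.1994, 0.0594]
orientation: [0.001, 0.772, -0.636, -0.001]
wrist_force: [0.9, -0.4, -2.9]
finger_gap: 0.0269
```

Run:
```python
from h import *
cv2.imwrite("pics/wrist9.png",grab_frame("wrist")["img"][:,:,::-1])
go(.6055,-.2010,.04,11)
```

```text
slide [1.5, 0.5, 20.4] rot [-0.0, -0.0, 0.0] t 12.35 F [ 0.4  0.5 -3.3] gap 0.0271
```

View pics/wrist9.png

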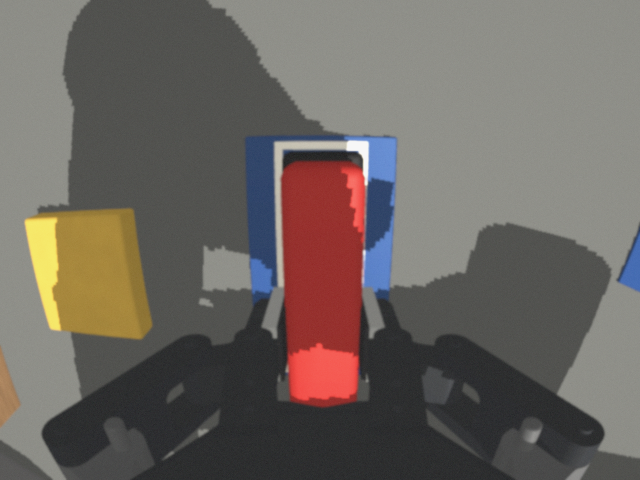

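Call:
{"name": "drive_tool", "arguments": {"slide": [[0, 0, 12], [0, 0, 18], [0, 0, 20], [0, 0, 21.5], [0, 0, 21.5]], "rotation": [[0, 0, 0], [0, 0, 0], [0, 0, 0], [0, 0, 0], [0, 0, 0]], "claw": [1, 1, 1, 1, 1]}}

```text
clock: 12.98
tool_pos: [0.6054, -0.1994, 0.0386]
orientation: [-0.0, 0.772, -0.636, 0.0]
wrist_force: [0.4, -0.2, -1.6]
finger_gap: 0.0269
```

Call:
{"name": "drive_tool", "arguments": {"slide": [[0, 0, 1], [0, 0, 1]], "rotation": [[0, 0, 0], [0, 0, 0]], "claw": [1, 1]}}

```text
clock: 13.22
tool_pos: [0.6054, -0.1994, 0.0376]
orientation: [-0.0, 0.772, -0.636, 0.0]
wrist_force: [0.3, 0.1, -3.1]
finger_gap: 0.0271
```

Call:
{"name": "drive_tool", "arguments": {"slide": [[0, 0, 1], [0, 0, 1.5], [0, 0, 1.5]], "rotation": [[0, 0, 0], [0, 0, 0], [0, 0, 0]], "claw": [1, 1, 1]}}

```text
clock: 13.6
tool_pos: [0.6055, -0.1994, 0.0375]
orientation: [-0.0, 0.772, -0.636, 0.0]
wrist_force: [-3.8, 2.0, 8.7]
finger_gap: 0.0268
```

Call:
{"name": "drive_tool", "arguments": {"slide": [[0, 0, 0], [0, 0, 0], [0, 0, 0], [0, 0, 0]], "rotation": [[0, 0, 0], [0, 0, 0], [0, 0, 0], [0, 0, 0]], "claw": [0, 0, 0, 0]}}

```text
clock: 14.1
tool_pos: [0.6054, -0.1995, 0.0359]
orientation: [0.0, 0.772, -0.636, -0.0]
wrist_force: [1.0, -0.2, -0.2]
finger_gap: 0.0855
```

Call:
{"name": "drive_tool", "arguments": {"slide": [[0, 0, -30], [0, 0, -80], [0, 0, -130], [0, 0, -160], [0, 0, -160]], "rotation": [[0, 0, 0], [0, 0, 0], [0, 0, 0], [0, 0, 0], [0, 0, 0]], "claw": [0, 0, 0, 0, 0]}}

```text
clock: 14.72
tool_pos: [0.6069, -0.1997, 0.1993]
orientation: [-0.002, 0.772, -0.636, 0.002]
wrist_force: [-0.3, -0.2, -0.5]
finger_gap: 0.0851
```

Run:
```python
from h import *
cv2.imwrite("pics/wrist10.png",grab_frame("wrist")["img"][:,:,::-1])
go(.350,.305,.22,100)
go(.350,.305,.22,45)
print(np.round(state()["joint_positions"],3))
```

```text
slide [-543.9, 154.9, -23.4] rot [-0.002, -0.002, -1.553] t 14.78 F [ 0.1  0.2 -0.6] gap 0.0855
slide [-543.9, 154.9, -23.4] rot [-0.002, -0.001, -0.593] t 14.78 F [ 0.1  0.2 -0.6] gap 0.0855
[-0.013  0.33  -0.144 -0.    -1.095  0.205]
```

View pics/wrist10.png

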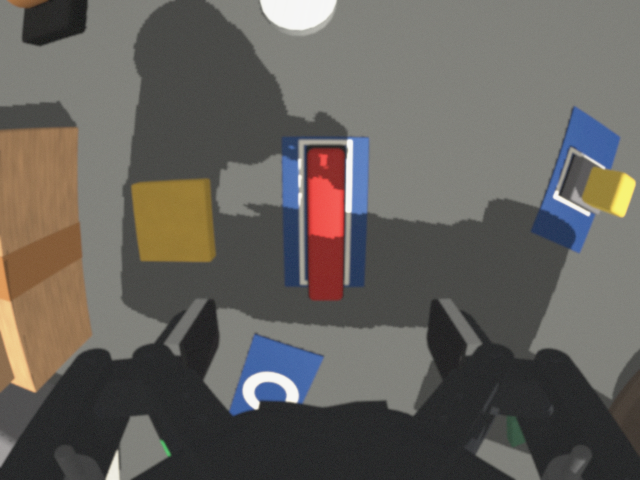

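Run:
```python
from h import *
f=grab_frame("wrist")
wq([(308.5,147),(345,147),(343,299),(309,299)],.049,0,0,1,f)
wq([(299,140),(354,140)],.003,0,0,1,f)
```

```text
[[0.6284, -0.2589], [0.6021, -0.2641], [0.5786, -0.1449], [0.6059, -0.1395]]
[[0.6037, -0.2019], 0.0273, -168.8984, 0.1215, 100.9128]
[[0.6391, -0.2616], [0.5928, -0.2707]]
```

Call:
{"name": "drive_tool", "arguments": {"slide": [[-40, 12, -5], [-100, 28, -10], [-160, 45, -15], [-220, 62, -20], [-280, 79, -20], [-340, 96, -20], [-400, 114, -20], [-455, 130, -20]], "rotation": [[0, 0, -0.05], [0, 0, -0.12], [0, 0, -0.19], [0, 0, -0.26], [0, 0, -0.33], [0, 0, -0.4], [0, 0, -0.47], [0, 0, -0.54]], "claw": [0, 0, 0, 0, 0, 0, 0, 0]}}

```text
clock: 15.82
tool_pos: [0.3892, 0.2236, 0.215]
orientation: [0.001, 0.914, -0.406, -0.0]
wrist_force: [1.6, -0.6, -0.3]
finger_gap: 0.0849
```

Run:
```python
from h import *
go(.350,.305,.22,45)
```

```text
slide [-86.7, -25.5, -5.0] rot [0.002, -0.0, -0.051] t 15.82 F [ 1.6 -0.6 -0.3] gap 0.0849
```

Stapler is at (0.604,-0.202), on target (~0.605,-0.201), 101°. On to the weight.

Call:
{"name": "drive_tool", "arguments": {"slide": [[-45, -13, -2], [-87, -25, -5], [-87, -25, -5], [-87, -25, -5]], "rotation": [[0, 0, -0.05], [0, 0, -0.05], [0, 0, -0.05], [0, 0, -0.05]], "claw": [0, 0, 0, 0]}}

```text
clock: 16.32
tool_pos: [0.3509, 0.3033, 0.2199]
orientation: [0.001, 0.923, -0.384, -0.0]
wrist_force: [-0.0, 0.3, -0.9]
finger_gap: 0.0854
```

Run:
```python
from h import *
from crop import crop
cv2.imwrite("pics/wrist11.png",grab_frame("wrist")["img"][:,:,::-1])
go(.350,.305,.22,45)
crop("wrist11","w11c",260,150,380,260,6)
```

```text
slide [-2.3, -0.6, 0.1] rot [0.002, -0.0, -0.004] t 16.38 F [-0.4  0.1  0.2] gap 0.0853
```

View pics/wrist11.png

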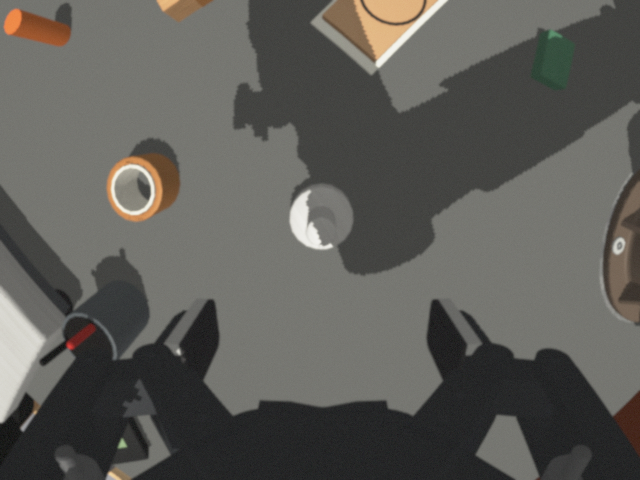

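View pics/w11c.png

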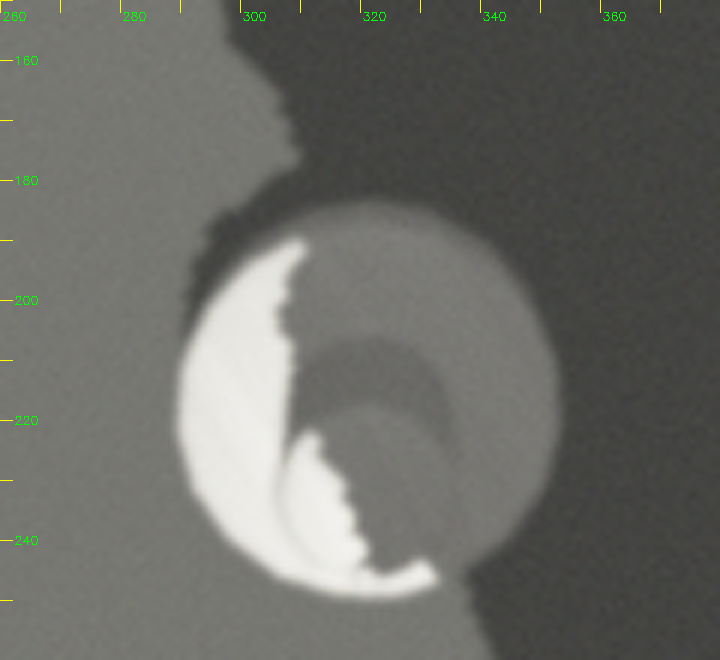

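Run:
```python
from h import *
f=grab_frame("wrist")
wq([(369,399)],.025,260,150,6,f)
wq([(370,489)],.072,260,150,6,f)
wq([(133,189)],.048,0,0,1,f)
go(.350,.302,.050,45)
```

```text
[[0.3517, 0.3034]]
[[0.3505, 0.3042]]
[[0.4925, 0.3986]]
slide [-0.5, 1.4, 170.3] rot [0.001, -0.0, -0.004] t 16.43 F [ 0.1  0.4 -0.4] gap 0.0855
```

Call:
{"name": "drive_tool", "arguments": {"slide": [[0, 0, 30], [0, 0, 75], [0, 0, 120], [0, 0, 160], [0, 0, 173], [0, 0, 173], [0, 0, 173]], "rotation": [[0, 0, 0], [0, 0, 0], [0, 0, 0], [0, 0, 0], [0, 0, 0], [0, 0, 0], [0, 0, 0]], "claw": [0, 0, 0, 0, 0, 0, 0]}}

```text
clock: 17.3
tool_pos: [0.3521, 0.3046, 0.0494]
orientation: [-0.001, 0.923, -0.384, 0.0]
wrist_force: [0.3, 0.1, 0.3]
finger_gap: 0.0854
```

Call:
{"name": "drive_tool", "arguments": {"slide": [[0, 0, 0], [0, 0, 0], [0, 0, 0], [0, 0, 0], [0, 0, 0], [0, 0, 0]], "rotation": [[0, 0, 0], [0, 0, 0], [0, 0, 0], [0, 0, 0], [0, 0, 0], [0, 0, 0]], "claw": [1, 1, 1, 1, 1, 1], "force": 100}}

```text
clock: 18.05
tool_pos: [0.3516, 0.3042, 0.0485]
orientation: [-0.0, 0.923, -0.384, 0.0]
wrist_force: [-1.8, -0.9, 6.2]
finger_gap: 0.0221
```

Call:
{"name": "drive_tool", "arguments": {"slide": [[0, 0, 0], [0, 0, -10], [0, 0, -35], [0, 0, -75], [0, 0, -100], [0, 0, -100]], "rotation": [[0, 0, 0], [0, 0, 0], [0, 0, 0], [0, 0, 0], [0, 0, 0], [0, 0, 0]], "claw": [1, 1, 1, 1, 1, 1]}}

```text
clock: 18.8
tool_pos: [0.3517, 0.3046, 0.1497]
orientation: [-0.002, 0.923, -0.384, 0.0]
wrist_force: [0.1, 0.0, -5.0]
finger_gap: 0.0219
```

Run:
```python
from h import *
cv2.imwrite("pics/wrist12.png",grab_frame("wrist")["img"][:,:,::-1])
go(.393,.176,.16,45)
```

```text
slide [120.1, 60.3, -11.9] rot [-0.001, 0.001, -0.004] t 18.85 F [-0.1 -0.  -5.1] gap 0.0219
```

View pics/wrist12.png

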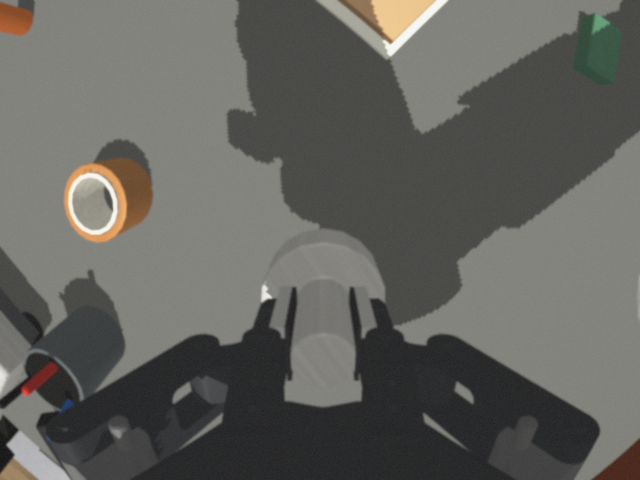

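Call:
{"name": "drive_tool", "arguments": {"slide": [[20, 10, -8], [55, 27, -18], [90, 45, -22], [115, 58, -22], [120, 60, -22], [120, 60, -22]], "rotation": [[0, 0, 0], [0, 0, 0], [0, 0, 0], [0, 0, 0], [0, 0, 0], [0, 0, 0]], "claw": [1, 1, 1, 1, 1, 1]}}

```text
clock: 19.6
tool_pos: [0.3932, 0.1755, 0.1693]
orientation: [0.001, 0.923, -0.385, -0.0]
wrist_force: [-0.3, 0.5, -3.8]
finger_gap: 0.0222
```

Run:
```python
from h import *
cv2.imwrite("pics/wrist13.png",grab_frame("wrist")["img"][:,:,::-1])
go(.452,.115,.16,45)
```

```text
slide [84.8, 1.3, 9.5] rot [0.001, 0.0, -0.004] t 19.65 F [-0.9 -0.6 -4.7] gap 0.0223
```

View pics/wrist13.png

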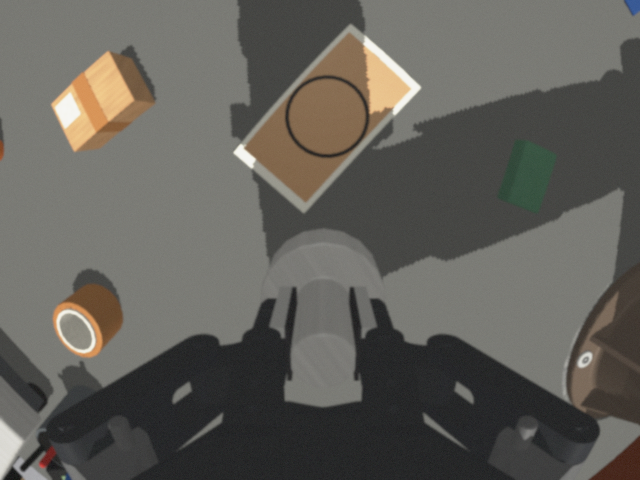

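Run:
```python
from h import *
f=grab_frame("wrist")
wq([(351,25),(420.5,88),(304,212.5),(234,153)],.004,0,0,1,f)
for z in (.012,.018,.022,.03): print(z); wq([(327.5,116),(286,116),(369,116)],z,0,0,1,f)
go(.4525,.113,.105,45)
```

```text
[[0.4907, 0.0457], [0.4165, 0.042], [0.4101, 0.1796], [0.4842, 0.1839]]
[[0.4504, 0.1128], 0.0743, -176.8858, 0.1381, 92.6753]
0.012
[[0.4509, 0.1121], [0.4733, 0.134], [0.4289, 0.0895]]
0.018
[[0.4507, 0.1123], [0.4727, 0.1338], [0.4292, 0.0903]]
0.022
[[0.4506, 0.1125], [0.4723, 0.1337], [0.4294, 0.0908]]
0.03
[[0.4504, 0.1129], [0.4714, 0.1334], [0.4298, 0.0918]]
slide [86.8, 2.6, 64.6] rot [0.001, -0.0, -0.003] t 19.7 F [-0.4  1.  -3.8] gap 0.0222
```

Run:
```python
from h import *
go(.4508,.1127,.088,45)
```

```text
slide [85.8, 4.0, 81.6] rot [0.001, -0.0, -0.003] t 19.7 F [-0.4  1.  -3.8] gap 0.0222
```

Call:
{"name": "drive_tool", "arguments": {"slide": [[20, 1, 5], [60, 3, 10], [86, 4, 25], [86, 4, 55], [86, 4, 74], [86, 4, 80], [86, 4, 81], [86, 4, 81]], "rotation": [[0, 0, 0], [0, 0, 0], [0, 0, 0], [0, 0, 0], [0, 0, 0], [0, 0, 0], [0, 0, 0], [0, 0, 0]], "claw": [1, 1, 1, 1, 1, 1, 1, 1]}}

```text
clock: 20.7
tool_pos: [0.4516, 0.1132, 0.0897]
orientation: [-0.001, 0.923, -0.384, 0.0]
wrist_force: [0.3, -0.0, -3.6]
finger_gap: 0.0216
```

Run:
```python
from h import *
for n in ("wrist","side","scene"): cv2.imwrite(f"pics/{n}14.png",grab_frame(n)["img"][:,:,::-1])
go(.4508,.1127,.088,45)
```

```text
slide [-0.3, 0.6, 1.7] rot [-0.001, -0.0, -0.003] t 20.85 F [-0.4  0.3 -3.4] gap 0.0219
```

View pics/wrist14.png

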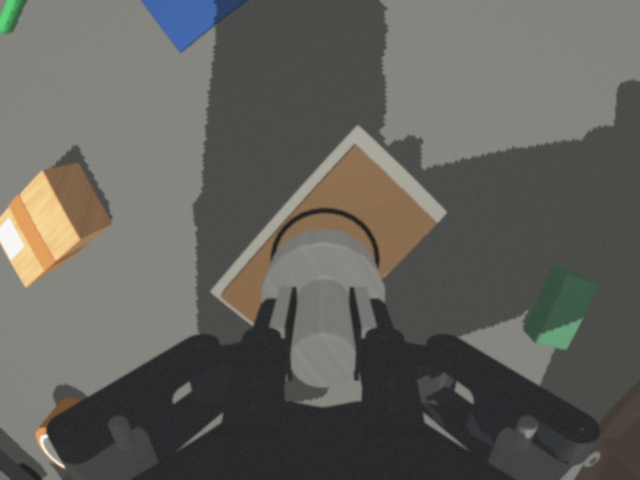

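Aligned over the circle. Now feeling down.

Call:
{"name": "drive_tool", "arguments": {"slide": [[0, 0, 2], [0, 0, 4], [0, 0, 5], [0, 0, 5]], "rotation": [[0, 0, 0], [0, 0, 0], [0, 0, 0], [0, 0, 0]], "claw": [1, 1, 1, 1]}}

```text
clock: 21.35
tool_pos: [0.4511, 0.1125, 0.0839]
orientation: [0.0, 0.923, -0.384, -0.0]
wrist_force: [-0.1, -0.8, -3.8]
finger_gap: 0.0218
```

Call:
{"name": "drive_tool", "arguments": {"slide": [[0, 0, 2], [0, 0, 4], [0, 0, 5], [0, 0, 5]], "rotation": [[0, 0, 0], [0, 0, 0], [0, 0, 0], [0, 0, 0]], "claw": [1, 1, 1, 1]}}

```text
clock: 21.85
tool_pos: [0.4511, 0.1125, 0.0789]
orientation: [0.0, 0.923, -0.384, -0.0]
wrist_force: [-0.1, -0.0, -4.0]
finger_gap: 0.0221
```

Call:
{"name": "drive_tool", "arguments": {"slide": [[0, 0, 1.5], [0, 0, 3], [0, 0, 3]], "rotation": [[0, 0, 0], [0, 0, 0], [0, 0, 0]], "claw": [1, 1, 1]}}

```text
clock: 22.22
tool_pos: [0.4511, 0.1125, 0.0759]
orientation: [0.0, 0.923, -0.384, -0.0]
wrist_force: [-0.2, 0.3, -4.3]
finger_gap: 0.0219
```

Call:
{"name": "drive_tool", "arguments": {"slide": [[0, 0, 1.5], [0, 0, 3], [0, 0, 3]], "rotation": [[0, 0, 0], [0, 0, 0], [0, 0, 0]], "claw": [1, 1, 1]}}

```text
clock: 22.6
tool_pos: [0.451, 0.1125, 0.0729]
orientation: [0.0, 0.923, -0.384, -0.0]
wrist_force: [0.3, -1.2, -3.6]
finger_gap: 0.0224
```

Call:
{"name": "drive_tool", "arguments": {"slide": [[0, 0, 1], [0, 0, 2], [0, 0, 2]], "rotation": [[0, 0, 0], [0, 0, 0], [0, 0, 0]], "claw": [1, 1, 1]}}

```text
clock: 22.98
tool_pos: [0.4511, 0.1125, 0.0709]
orientation: [0.0, 0.923, -0.384, -0.0]
wrist_force: [0.5, -0.4, -4.4]
finger_gap: 0.0221
```

Call:
{"name": "drive_tool", "arguments": {"slide": [[0, 0, 1], [0, 0, 2], [0, 0, 2]], "rotation": [[0, 0, 0], [0, 0, 0], [0, 0, 0]], "claw": [1, 1, 1]}}

```text
clock: 23.35
tool_pos: [0.4511, 0.1125, 0.0689]
orientation: [0.0, 0.923, -0.384, -0.0]
wrist_force: [-0.5, 0.1, -3.8]
finger_gap: 0.0222
```

Call:
{"name": "drive_tool", "arguments": {"slide": [[0, 0, 1], [0, 0, 1.5], [0, 0, 1.5]], "rotation": [[0, 0, 0], [0, 0, 0], [0, 0, 0]], "claw": [1, 1, 1]}}

```text
clock: 23.72
tool_pos: [0.4511, 0.1125, 0.0675]
orientation: [0.0, 0.923, -0.384, -0.0]
wrist_force: [0.5, -0.2, -4.0]
finger_gap: 0.0218
```

Call:
{"name": "drive_tool", "arguments": {"slide": [[0, 0, 1], [0, 0, 1.5], [0, 0, 1.5]], "rotation": [[0, 0, 0], [0, 0, 0], [0, 0, 0]], "claw": [1, 1, 1]}}

```text
clock: 24.1
tool_pos: [0.4512, 0.1126, 0.0661]
orientation: [-0.0, 0.923, -0.384, 0.0]
wrist_force: [-1.0, -0.4, -0.3]
finger_gap: 0.022
```

Call:
{"name": "drive_tool", "arguments": {"slide": [[0, 0, 0.7], [0, 0, 0.7]], "rotation": [[0, 0, 0], [0, 0, 0]], "claw": [1, 1]}}

```text
clock: 24.35
tool_pos: [0.4512, 0.1126, 0.0661]
orientation: [-0.0, 0.923, -0.384, 0.0]
wrist_force: [-5.3, -0.2, 8.5]
finger_gap: 0.022
```

Firm contact (8.5 N, height no longer falling). Release.

Call:
{"name": "drive_tool", "arguments": {"slide": [[0, 0, 0], [0, 0, 0], [0, 0, 0], [0, 0, 0]], "rotation": [[0, 0, 0], [0, 0, 0], [0, 0, 0], [0, 0, 0]], "claw": [0, 0, 0, 0]}}

```text
clock: 24.85
tool_pos: [0.4512, 0.1126, 0.0653]
orientation: [0.0, 0.923, -0.384, 0.0]
wrist_force: [0.7, 0.6, -0.1]
finger_gap: 0.0853
```

Call:
{"name": "drive_tool", "arguments": {"slide": [[0, 0, -25], [0, 0, -75], [0, 0, -125], [0, 0, -150], [0, 0, -150]], "rotation": [[0, 0, 0], [0, 0, 0], [0, 0, 0], [0, 0, 0], [0, 0, 0]], "claw": [0, 0, 0, 0, 0]}}

```text
clock: 25.48
tool_pos: [0.4522, 0.1132, 0.2175]
orientation: [-0.002, 0.923, -0.384, 0.001]
wrist_force: [1.2, -0.8, -0.5]
finger_gap: 0.0855
```

Run:
```python
from h import *
cv2.imwrite("pics/wrist15.png",grab_frame("wrist")["img"][:,:,::-1])
print(np.degrees(np.arctan2(.540-.4,.4345-.492)))
go(.492,.400,.22,24)
print(np.round(state()["joint_positions"],3))
```

```text
112.32865637801915
slide [-175.2, -231.3, -3.6] rot [-0.002, 0.0, 0.363] t 25.52 F [ 0.   0.6 -0.1] gap 0.0852
[ 0.67   0.03  -0.477 -0.    -1.062  0.112]
```

View pics/wrist15.png

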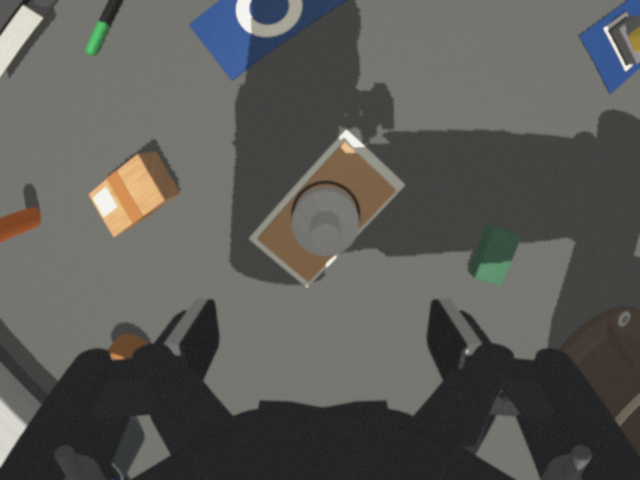

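Call:
{"name": "drive_tool", "arguments": {"slide": [[-30, -40, 0], [-66, -87, -2], [-102, -134, -3], [-138, -181, -4], [-166, -220, -4], [-175, -231, -4], [-175, -231, -4], [-175, -231, -4]], "rotation": [[0, 0, 0.06], [0, 0, 0.13], [0, 0, 0.2], [0, 0, 0.27], [0, 0, 0.34], [0, 0, 0.36], [0, 0, 0.36], [0, 0, 0.36]], "claw": [0, 0, 0, 0, 0, 0, 0, 0]}}

```text
clock: 26.52
tool_pos: [0.4914, 0.3983, 0.2187]
orientation: [0.001, 0.84, -0.543, -0.0]
wrist_force: [0.8, 0.0, -0.3]
finger_gap: 0.0852
```

Run:
```python
from h import *
from crop import crop
cv2.imwrite("pics/wrist16.png",grab_frame("wrist")["img"][:,:,::-1])
go(.492,.400,.22,24)
crop("wrist16","w16c",260,150,400,270,5)
```

```text
slide [-1.5, -1.1, -0.8] rot [0.001, -0.0, 0.003] t 26.57 F [0.1 0.1 0.8] gap 0.0856
```

View pics/wrist16.png

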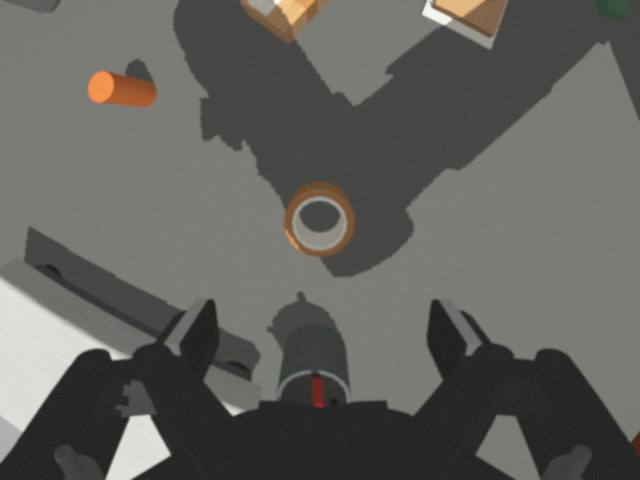

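View pics/w16c.png

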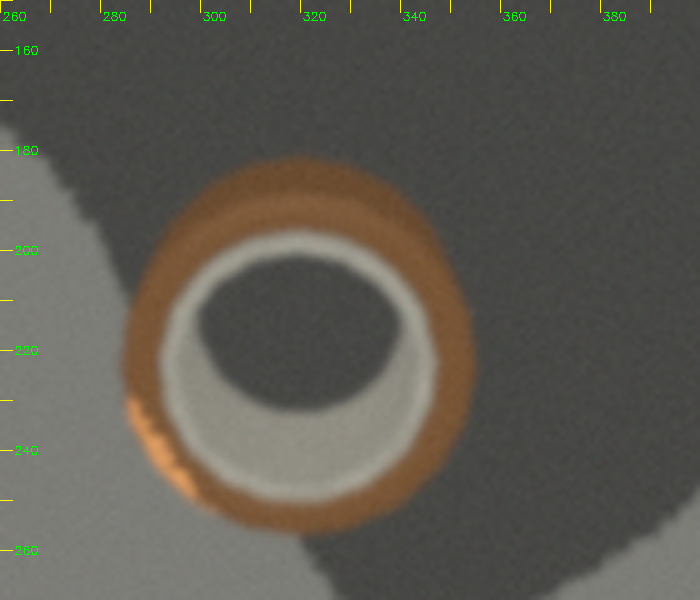

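Run:
```python
from h import *
f=grab_frame("wrist")
wq([(298,366)],.048,260,150,5,f)
wq([(313,388)],.085,0,0,1,f)
W=onz(f,260+298.5/5-.5,150+366.5/5-.5,.048,True)
go(W[0],W[1],.022,24)
```

```text
[[0.4938, 0.3997]]
[[0.4415, 0.5298]]
slide [-0.3, -2.5, 197.5] rot [0.0, 0.0, 0.003] t 26.62 F [-0.1 -0.3 -0.6] gap 0.0854
```

Call:
{"name": "drive_tool", "arguments": {"slide": [[0, -2.5, 30], [0, -2.5, 80], [0, -2.5, 130], [0, -2.5, 172], [0, -2.5, 192], [0, -2.5, 197], [0, -2.5, 197]], "rotation": [[0, 0, 0], [0, 0, 0], [0, 0, 0], [0, 0, 0], [0, 0, 0], [0, 0, 0], [0, 0, 0]], "claw": [0, 0, 0, 0, 0, 0, 0]}}

```text
clock: 27.5
tool_pos: [0.4944, 0.4005, 0.0231]
orientation: [-0.0, 0.839, -0.543, 0.0]
wrist_force: [-0.7, 0.0, 0.2]
finger_gap: 0.0856
```

Call:
{"name": "drive_tool", "arguments": {"slide": [[0, 0, 0], [0, 0, 0], [0, 0, 0], [0, 0, 0], [0, 0, 0]], "rotation": [[0, 0, 0], [0, 0, 0], [0, 0, 0], [0, 0, 0], [0, 0, 0]], "claw": [1, 1, 1, 1, 1], "force": 40}}

```text
clock: 28.12
tool_pos: [0.4945, 0.4011, 0.0241]
orientation: [-0.001, 0.84, -0.543, 0.0]
wrist_force: [-1.8, -2.0, 6.0]
finger_gap: 0.0595
```

Call:
{"name": "drive_tool", "arguments": {"slide": [[0, 0, 0], [0, 0, -15], [0, 0, -55], [0, 0, -105], [0, 0, -130], [0, 0, -130]], "rotation": [[0, 0, 0], [0, 0, 0], [0, 0, 0], [0, 0, 0], [0, 0, 0], [0, 0, 0]], "claw": [1, 1, 1, 1, 1, 1]}}

```text
clock: 28.88
tool_pos: [0.4949, 0.4017, 0.1562]
orientation: [-0.003, 0.84, -0.543, 0.0]
wrist_force: [0.2, -0.6, -1.1]
finger_gap: 0.0598
```

Run:
```python
from h import *
cv2.imwrite("pics/wrist17.png",grab_frame("wrist")["img"][:,:,::-1])
go(.6265,.090,.16,0)
```

```text
slide [337.8, 6.5, -6.5] rot [-0.002, 0.002, 0.422] t 28.93 F [-0.3 -0.8 -1.3] gap 0.0602
```

View pics/wrist17.png

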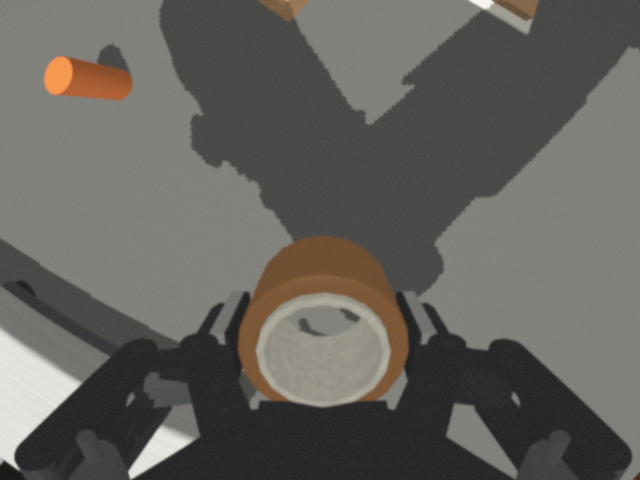

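Call:
{"name": "drive_tool", "arguments": {"slide": [[25, 0, -2], [75, 1, -4], [130, 3, -6], [185, 4, -6], [240, 5, -6], [295, 6, -6], [330, 6, -6], [338, 6, -6]], "rotation": [[0, 0, 0.03], [0, 0, 0.1], [0, 0, 0.17], [0, 0, 0.24], [0, 0, 0.31], [0, 0, 0.38], [0, 0, 0.42], [0, 0, 0.42]], "claw": [1, 1, 1, 1, 1, 1, 1, 1]}}

```text
clock: 29.92
tool_pos: [0.6267, 0.0865, 0.1569]
orientation: [-0.001, -0.706, 0.708, 0.001]
wrist_force: [0.1, 0.2, -2.3]
finger_gap: 0.0598
```

Call:
{"name": "drive_tool", "arguments": {"slide": [[0, 0, 0], [0, 0, 0]], "rotation": [[0, 0, 0], [0, 0, 0]], "claw": [1, 1]}}

```text
clock: 30.18
tool_pos: [0.6265, 0.0903, 0.158]
orientation: [0.0, 0.708, -0.706, -0.0]
wrist_force: [-0.1, -0.3, -1.6]
finger_gap: 0.0596
```

Run:
```python
from h import *
cv2.imwrite("pics/wrist18.png",grab_frame("wrist")["img"][:,:,::-1])
go(.6265,.011,.035,0)
```

```text
slide [79.6, 0.3, 123.1] rot [0.0, -0.0, 0.003] t 30.23 F [-0.1  0.4 -0.3] gap 0.0596
```

View pics/wrist18.png

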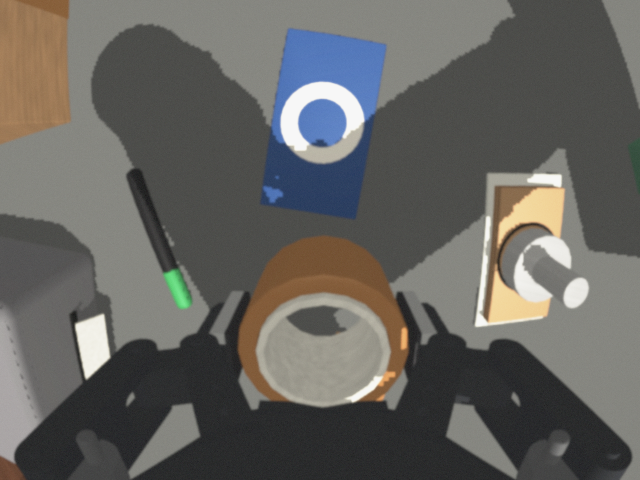

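Run:
```python
from h import *
f=grab_frame("wrist")
wq([(322,122.5)],.003,0,0,1,f)
wq([(290,28),(386,45),(356,219),(261,205)],.003,0,0,1,f)
p,R,s=pose()
# tape core centre relative to TCP: top ring x257-391,y292-406
a=onz(f,323.5,350,p[2]+.024,True); print((R.inv().apply(a-p)*1000).round(1))
go(.6265,.0095,.035,0)
```

```text
[[0.6274, 0.0096]]
[[0.6518, -0.065], [0.5793, -0.0524], [0.6005, 0.084], [0.6748, 0.0729]]
[[0.6266, 0.0099], 0.0743, 170.8661, 0.1389, 80.8492]
[  4.    0.3 -24. ]
slide [81.2, 0.4, 123.3] rot [0.0, 0.0, 0.003] t 30.27 F [ 0.5  0.7 -1.6] gap 0.0596
```

Call:
{"name": "drive_tool", "arguments": {"slide": [[30, 0, 10], [79, 0, 30], [79, 0, 70], [79, 0, 105], [79, 0, 119], [79, 0, 123], [79, 0, 123]], "rotation": [[0, 0, 0], [0, 0, 0], [0, 0, 0], [0, 0, 0], [0, 0, 0], [0, 0, 0], [0, 0, 0]], "claw": [1, 1, 1, 1, 1, 1, 1]}}

```text
clock: 31.15
tool_pos: [0.6278, 0.0113, 0.0363]
orientation: [-0.001, 0.708, -0.706, 0.0]
wrist_force: [0.3, -0.3, -1.7]
finger_gap: 0.0599
```

Run:
```python
from h import *
cv2.imwrite("pics/wrist19.png",grab_frame("wrist")["img"][:,:,::-1])
go(.6265,.011,.0275,0)
```

```text
slide [0.3, 1.5, 9.1] rot [-0.002, 0.0, 0.003] t 31.2 F [-0.4  0.1 -1.1] gap 0.0598
```

View pics/wrist19.png

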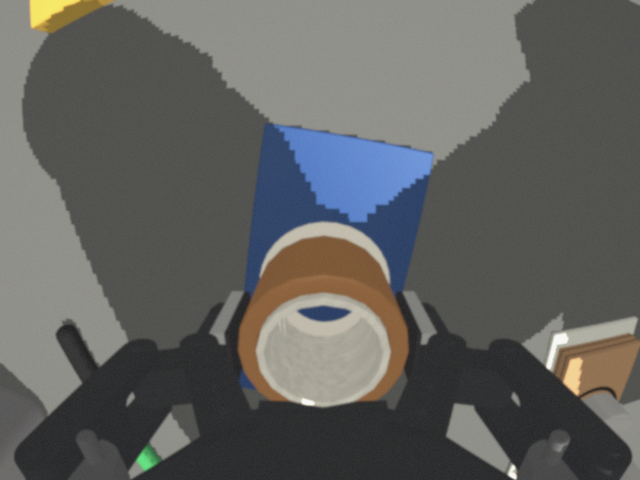

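Call:
{"name": "drive_tool", "arguments": {"slide": [[0, 0, 4], [0, 0, 7], [0, 0, 8], [0, 0, 8]], "rotation": [[0, 0, 0], [0, 0, 0], [0, 0, 0], [0, 0, 0]], "claw": [1, 1, 1, 1]}}

```text
clock: 31.7
tool_pos: [0.6271, 0.0107, 0.0273]
orientation: [0.0, 0.708, -0.706, 0.0]
wrist_force: [0.4, 0.3, -1.8]
finger_gap: 0.0598
```

Call:
{"name": "drive_tool", "arguments": {"slide": [[0, 0, 1], [0, 0, 1]], "rotation": [[0, 0, 0], [0, 0, 0]], "claw": [1, 1]}}

```text
clock: 31.95
tool_pos: [0.6272, 0.0107, 0.0271]
orientation: [-0.0, 0.708, -0.706, 0.0]
wrist_force: [-3.6, -1.0, 5.6]
finger_gap: 0.0602
```

Contact at the expected height; release and retreat.

Call:
{"name": "drive_tool", "arguments": {"slide": [[0, 0, 0], [0, 0, 0], [0, 0, 0], [0, 0, 0]], "rotation": [[0, 0, 0], [0, 0, 0], [0, 0, 0], [0, 0, 0]], "claw": [0, 0, 0, 0]}}

```text
clock: 32.45
tool_pos: [0.6271, 0.0107, 0.0262]
orientation: [0.0, 0.708, -0.706, -0.0]
wrist_force: [-0.2, 0.3, 0.2]
finger_gap: 0.0853
```

Call:
{"name": "drive_tool", "arguments": {"slide": [[0, 0, -20], [0, 0, -60], [0, 0, -110], [0, 0, -160], [0, 0, -190], [0, 0, -190], [0, 0, -190]], "rotation": [[0, 0, 0], [0, 0, 0], [0, 0, 0], [0, 0, 0], [0, 0, 0], [0, 0, 0], [0, 0, 0]], "claw": [0, 0, 0, 0, 0, 0, 0]}}

```text
clock: 33.33
tool_pos: [0.6267, 0.0107, 0.2157]
orientation: [0.0, 0.708, -0.706, -0.0]
wrist_force: [0.1, -0.2, 0.2]
finger_gap: 0.0853
```

Run:
```python
from h import *
from crop import crop
for n in ("wrist","side","scene"): cv2.imwrite(f"pics/{n}20.png",grab_frame(n)["img"][:,:,::-1])
crop("scene20","s20",140,170,460,320,2)
crop("side20","d20",220,110,460,350,2)
```

```text
(no output)
```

View pics/wrist20.png

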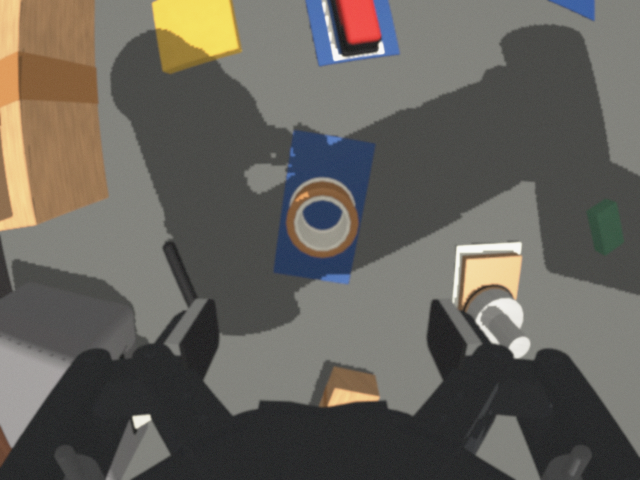

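View pics/scene20.png

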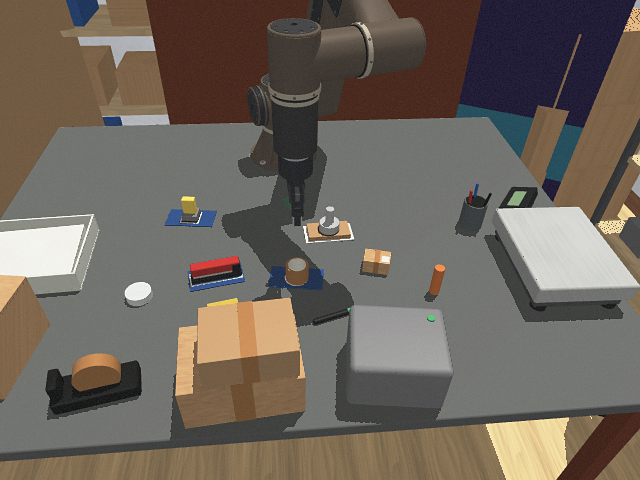

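View pics/d20.png

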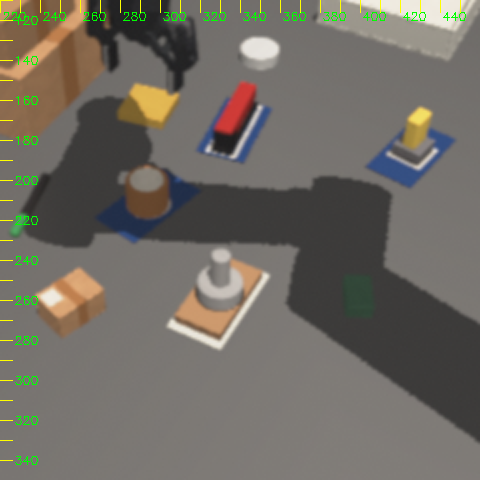

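Run:
```python
from crop import *
crop("wrist20","w20c",260,120,400,290,4)
crop("scene20","s20b",300,195,360,250,10)
```

```text
(no output)
```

View pics/w20c.png

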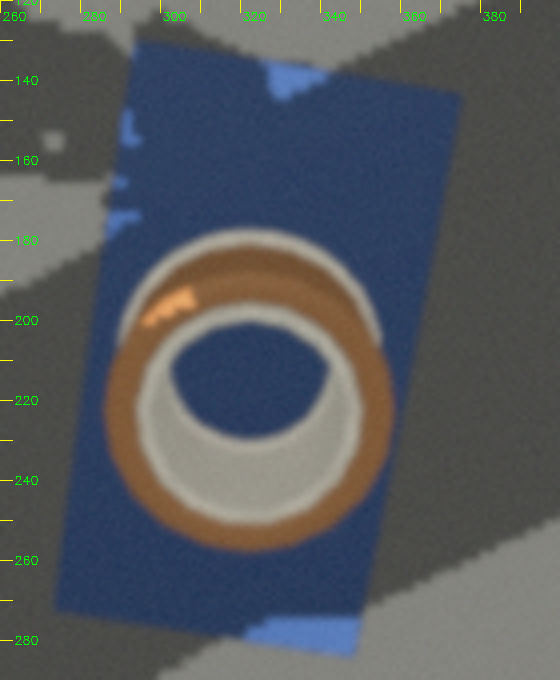

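View pics/s20b.png

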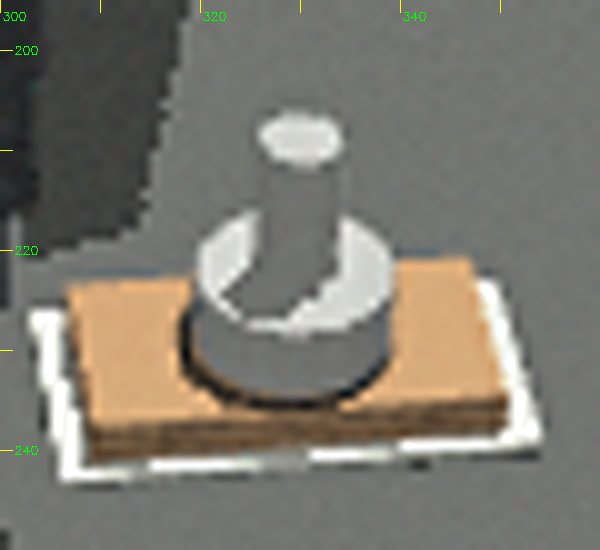

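Run:
```python
from h import *
f=grab_frame("wrist"); S=grab_frame("scene")
wq([(250,413.5)],.051,260,120,4,f)
wq([(135,38),(461,93),(356,655),(55,612)],.003,260,120,4,f)
print(onz(S,300+30.1-.45,195+13.8-.45,.0895).round(4), onz(S,300+29.5-.45,195+27-.45-0,.0425).round(4))
print([onz(S,300+x/10-.45,195+y/10-.45,.004).round(4)[:2].tolist() for x,y in ((30,310),(495,280),(542,438),(65,482))])
go(.6265,.011,.2,0)
```

```text
[[0.6267, 0.0094]]
[[0.6528, -0.0665], [0.5789, -0.0545], [0.6003, 0.0823], [0.6746, 0.0711]]
[[0.6266, 0.0081], 0.075, 171.1223, 0.1389, 81.0704]
[0.45   0.1137 0.0895] [0.4504 0.1137 0.0425]
[[0.4163, 0.04], [0.4111, 0.1793], [0.484, 0.1828], [0.494, 0.0448]]
slide [-0.4, 0.3, 15.2] rot [0.002, -0.001, 0.002] t 33.58 F [-0.4 -0.  -0.2] gap 0.0854
```

Run:
```python
from station import *
print(close_job(), state()["clock"])
```

```text
the job is handed in; nothing more can be done
the job is handed in; nothing more can be done
```

All four things are on their marks and released, the arm is clear above them, and I handed the job in at about 34 s of the 128 s. The interface reports no verdict, so the results below are my own checks from the cameras and the wrist force.

| Thing | Distance from its mark | How it was set down |
|---|---|---|
| Stamp | No final measurement; the wrist picture shows it square and centred in the outline | Lowered until it touched the pad |
| Stapler | About 2 mm, in line with the outline (both at about 101°) | Contact felt at about 9 N |
| Weight | About 2–3 mm from the board centre, upright | Felt for the top: contact about 17.6 mm above the counter, confirmed at about 8.5 N |
| Tape roll | About 1–2 mm from the ring | Contact felt at about 6 N |

- **Bystanders:** in the last scene picture the parcel and pen cup look unmoved.
- **Camera disagreement:** the scene and side cameras differed from each other by 3–13 mm on the starting positions. I relied on the close wrist views, which agreed with the scene camera to within about 6 mm.
- **Failed checks:** no check failed.

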